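Click a filter cassette into the solvent station and open its shut-off cock

TASK

Put the spare filter cassette on line: in the empty bay of the sloping filter station, hook its heel bar under the lip at the bottom of the bay, swing it down and press its upper end until it lies flat and the sprung latch snaps back over it. Only then turn the black shut-off cock in front of that bay a quarter turn clockwise to fully open, in line with the bay like the other two. Do not turn the neighbouring cocks, and do not knock over the beaker beside the cassette.

Things in the scene. Friction and masses are not known exactly. Their poses are not given: they have to be found in the camera images.
- cassette_grip (a point): the loose spare filter cassette: flat white shell 88 x 36 x 26 mm (160 g) with a grip rib on top. This point: middle of the rib (40 mm long in x, 12 thick in y, 26 to 64 mm above the underside), 48 mm above the underside; shell ends at x -40 and +48 mm from it, sides at y +-18. Cassette axes: x along its length from heel bar to latch ledge, y across, z up
- cassette_heel (a point): centre of the cassette's heel bar: round, 10 mm diameter, 28 mm long (along y), on two arms 8 mm beyond the shell's -x end; 48 mm in -x and 43 mm below cassette_grip, its lowest line level with the underside. Same axes
- cassette_ledge (a point): middle of the upper face of the cassette's latch ledge, a tongue 24 mm wide that sticks out 6 mm from the shell's +x end, 14 mm above the underside, bevelled below; 51 mm in +x and 34 mm below cassette_grip. Same axes
- cassette_pad (a point): middle of the ribbed thumb pad on top of the cassette's shell, the place to press: the free strip between rib and ledge end (28 mm in x, 36 in y); 35 mm in +x and 22 mm below cassette_grip, 26 mm above the underside. Same axes
- deck_c: sloping deck of the empty bay, the only one of three (48 mm apart, side by side) with no cassette; which one varies. Origin: on the deck at the foot of the heel wall (x = 0), on the centre line, 30 mm above the table. x up the slope (20 degrees), y across, z square out of the deck. Home, a cassette lies flat on the deck, bar against the heel wall: bar centre at x 5, z 5 mm
- bay_lip (a point): the fixed lip over the lower end of the empty bay, 36 mm wide: this point is the middle of its lower edge, 8.5 mm from the heel wall and 12.5 mm above the deck; top 18 mm above the deck. Deck axes. The lip is deeper than the latch opens, so a cassette cannot go in flat: tilt it 17 to 22 degrees more than the deck, ledge end up, slide its bar down the deck under the lip, swing it down
- bay_guides (a point): point on the deck of the empty bay 56 mm up from the heel wall, midway between its side guides: 10 mm high with flared tops reaching 14 mm, 40 mm apart, from 16 to 96 mm up the deck. The neighbouring bays hold cassettes like the spare, ribs 64 mm above their decks. Deck axes
- latch_nose (a point): tip of the sprung latch at the upper end of the empty bay, 103 mm up the deck and 15 mm above it; nose 24 mm wide, flat below, its upper face rising to 26 mm at 108 mm; between fixed cheeks 25 mm high. A hooked cassette not yet pressed home rests with its ledge on this nose, tilted about 6 degrees from the deck, and stays so when let go. Deck axes
- latch_c (a joint): that latch: how far it is pushed back up the slope, m; 0 = sprung forward, 0.007 = fully back. It opens about 4.5 mm as the ledge is pressed past and snaps back by itself; 6 to 16 N on the thumb pad does it
- cock_c_grip (a point): shut-off cock of the empty bay: black bar handle, 36 mm long (along this point's y axis), 11 thick (x), 24 high, on the flat apron in front of the bay. This point: middle of the bar, on its vertical turning axis, 75 mm above the table, 12 mm below the bar's top, 37 mm above the apron. The bay's heel wall is 46 mm from it, up the bay
- cock_c (a joint): angle of that cock, rad: 0 = shut, bar square across the bay; grows clockwise seen from above to a stop at 1.571 = open, bar in line with the bay. Stays where left; 0.06 N m turns it
- cock_a (a joint): cock of one of the two loaded bays, same scale; open (1.5 to 1.57) at the start, must stay open
- cock_b (a joint): cock of the other loaded bay, same scale; open (1.5 to 1.57) at the start, must stay open
- cock_a_grip (a point): middle of the bar of cock_a, like cock_c_grip
- cock_b_grip (a point): middle of the bar of cock_b, like cock_c_grip
- beaker: empty glass beaker, 53 mm wide, 62 mm high, to the right of the cassette; origin at the centre of its foot, z up

How it is judged:
On the way, in this order (a step that is already met when the one before it is completed fails the run):
1. the cassette lies home in the empty bay under the sprung-back latch, while its cock is still shut (x of cassette_heel in the frame of deck_c between 0.002 and 0.009 m and z of cassette_heel in the frame of deck_c below 0.009 m and y of cassette_heel in the frame of deck_c between -0.005 and 0.005 m and z of cassette_ledge in the frame of deck_c between 0.01 and 0.0165 m and value of joint latch_c below 0.002 m and value of joint cock_c below 0.5 rad), for 0.2 s.
2. the cock of that bay is turned fully open (value of joint cock_c above 1.35 rad), for 0.1 s.
At the end, for the whole second after the job is handed in: Cassette flat in the formerly empty bay: heel bar centre 2 to 9 mm from the heel wall, under 9 mm above the deck, within 5 mm of the centre line; ledge top 10 to 16.5 mm above the deck; latch within 2 mm of rest; its cock over 1.35 rad, the other two over 1.3 rad (x of cassette_heel in the frame of deck_c between 0.002 and 0.009 m and z of cassette_heel in the frame of deck_c below 0.009 m and y of cassette_heel in the frame of deck_c between -0.005 and 0.005 m and z of cassette_ledge in the frame of deck_c between 0.01 and 0.0165 m and value of joint latch_c below 0.002 m and value of joint cock_c above 1.35 rad and value of joint each of cock_a, cock_b above 1.3 rad); the robot touches nothing.
It fails at once if a cock of a loaded bay is turned by more than about 12 to 15 degrees from open (value of joint any of cock_a, cock_b below 1.3 rad).
It fails at once if the beaker is knocked over (angle between beaker's own z axis and vertical above 0.6 rad).
It also fails if it takes over 61 s, if anything falls off the work surface, if the arm or the gripper's body presses on something with over 40 N, if the wrist force passes 120 N, or if a joint passes its speed limit or range.

ROBOT

A 6-joint arm with a two-finger parallel gripper is mounted at the origin on a cart in front of the work surface, level with it; the furniture and walls round the work are solid. World frame = base frame: x ahead of the robot, y to its left, z up, the work surface at z = 0. Lengths are in m, angles in rad, forces in N, time in s.
With the tool pointing down it reaches from about 0.275 to 0.775 m from the base axis. Payload 14.6 kg.
Tool frame: the origin (TCP) lies midway between the tips of the shut fingers; the grasp point (between the pads) lies 19 mm behind it; z points along the fingers, x is the direction in which the jaws open and shut, and the axes are right-handed (so a half turn about z gives the same grasp; the last joint's range is limited). The gripper opens to 85 mm and grips with 20 to 120 N. Pads are 22 mm wide; open, the fingers measure 114 mm over their backs; the gripper's body (76 mm by 85 mm) begins 54 mm behind the grasp point. The pads swing forward as they close: fully open they stand 13 mm farther back than shut.
Start: joints at [-1.429, 0.263, -0.048, 1.259, 0, 1.415], TCP at [0.154, -0.502, 0.231] pointing down, gripper open.
Joint ranges: [-2.65, 2.65], [-0.89, 1.7], [-1.18, 1.37], [-2.13, 2.11], [-1.35, 1.29], [-3.14, 3.14]. Speed limits (rad/s): [1.89, 1.89, 2.57, 2.79, 3.14, 3.14].

INTERFACE

Orientations are given as a 3x3 rotation matrix whose columns are the frame's x, y, z axes.
In Python, from bench import get_obs, get_image, close_job gives the robot as it stands. The module is installed in compiled form; this text tells all that it offers.
- The arm moves only by the tool drive_tool, never from a script. Its argument "motion" is a list of rows, each a list of 6 numbers: the shift along the world's x, y, z in cm, then the turn, a rotation vector about the world's x, y, z in rad. In form: [[dx, dy, dz, ax, ay, az], ...]. A call has 1 to 5 rows; each row is the pose to reach, as a shift and turn from the pose measured when the call began; what a row does not reach only later rows make up. A row lasts 1/8 s, in which the tool goes at most 62.5 mm and 10.7 degrees, less where a joint would pass 70% of its speed; a pose out of reach is approached as far as the arm can. A call with a gripper value outside its range is refused whole. "hand" is the closure, from 0 (fully open) to 1 (shut), set as the call begins (left out, the last holds). The fingers move at their own pace and stop on an object; "grip_force" is the grip in N (left out, the last holds). Time passes only in rows, so rows that repeat a pose let the fingers close. It gives the time, the measured TCP pose, the force and the opening at its end, in the units of the state.
- get_obs(): the state, without advancing time (a new reading comes with each control period).
- get_image(name): name is "scene" or "side" or "wrist"; returns a dict with "pixels" (400x640x3 uint8, blue, green, red), "fx", "fy", "cx", "cy" (pixels), "R" (3x3) and "t" (3): a world point X has camera coordinates R X + t. Camera axes: x right, y down, z forward; pixel columns grow to the right and rows downward; lengths in m; the calibration is good to about 2 mm. A picture is of the moment at which its call begins. There is no depth.
- close_job(): hands the job in, once; it reports no verdict.
The state is a dict: "t": time; "joint_positions": joint angles; "joint_velocities": joint speeds; "tau": joint torques, N m; "eef_pos": TCP position; "eef_rot": TCP orientation; "force": force on the tool from outside, world axes, zero at the start; "torque": the same for the moment, N m; "grip_width": opening from 0.0 (shut) to 1.0 (fully open).
Only numpy, scipy, OpenCV 4.12 (cv2) and the standard library are available. Lean on these libraries where they do the work, as an engineer would, in place of code of your own. Each camera call takes 0.05 s, during which the arm holds its last target.

## Working session

There is one attempt and no reset: what is moved stays moved. The work goes in short steps, Python scripts to look and compute and a tool call to move; the robot and the scene stay as the last step left them, time stands still between calls to the robot, and variables do not carry over. Pictures are saved under pics/ and viewed, and the job is handed in when it is done.

Besides the shell and the picture viewer there is one more tool, called in YAML: its name, and indented under it one key for each argument. drive_tool: Moves the arm, as the interface text tells. Its arguments: {"type":"object","properties":{"motion":{"type":"array"},"hand":{"type":"number"},"grip_force":{"type":"number"}},"required":["motion"]}

```bash
mkdir -p pics; ls; python3 - <<'E'
from bench import get_obs,get_image
import cv2,numpy as np
o=get_obs(); print({k:np.round(v,3).tolist() for k,v in o.items()})
for n in ["scene","side","wrist"]:
    d=get_image(n); cv2.imwrite(f"pics/{n}0.png",d["pixels"])
    np.savez(f"cal_{n}0.npz",**d)
    print(n,d["fx"],d["fy"],d["cx"],d["cy"],np.round(d["R"],3).tolist(),np.round(d["t"],3).tolist())
E
```

```text
pics
{'t': 0.0, 'joint_positions': [-1.429, 0.264, -0.049, 1.259, -0.0, 1.415], 'joint_velocities': [-0.0, -0.002, 0.002, 0.002, -0.001, -0.001], 'tau': [-0.0, -63.763, 38.457, 0.014, -0.0, -0.0], 'eef_pos': [0.153, -0.502, 0.231], 'eef_rot': [[0.292, -0.956, -0.0], [-0.956, -0.292, 0.001], [-0.001, -0.0, -1.0]], 'force': [-0.589, -0.085, 0.357], 'torque': [0.005, -0.048, -0.002], 'grip_width': 1.001}
scene 372.391303720029 372.391303720029 321.48076432551983 194.63530750549887 [[-0.785, -0.62, 0.003], [-0.422, 0.531, -0.734], [0.454, -0.577, -0.679]] [0.449, 0.227, 0.726]
side 517.5444290169855 517.5444290169855 314.8188992960722 195.9149161662083 [[0.823, -0.568, 0.017], [-0.231, -0.362, -0.903], [0.519, 0.739, -0.429]] [-0.38, 0.221, 1.082]
wrist 304.36005848252694 304.36005848252694 317.467512305728 195.31663181100473 [[0.293, -0.956, -0.001], [-0.92, -0.282, 0.271], [-0.26, -0.078, -0.963]] [-0.526, -0.036, 0.38]
```

View pics/scene0.png

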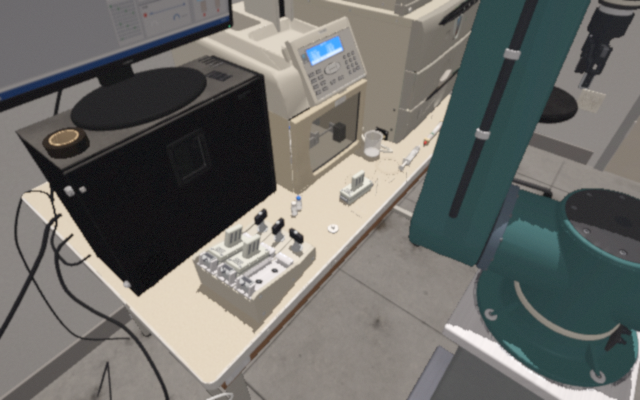

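View pics/side0.png

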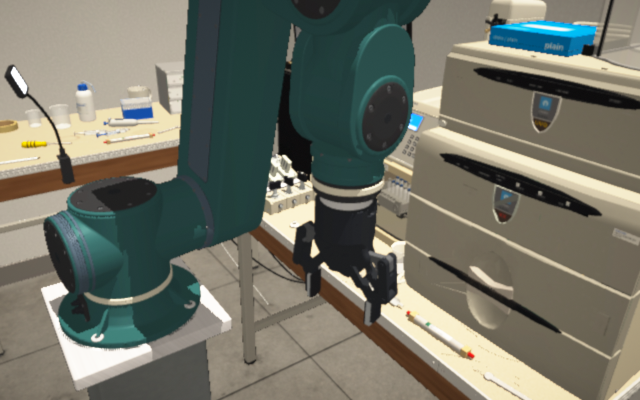

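View pics/wrist0.png

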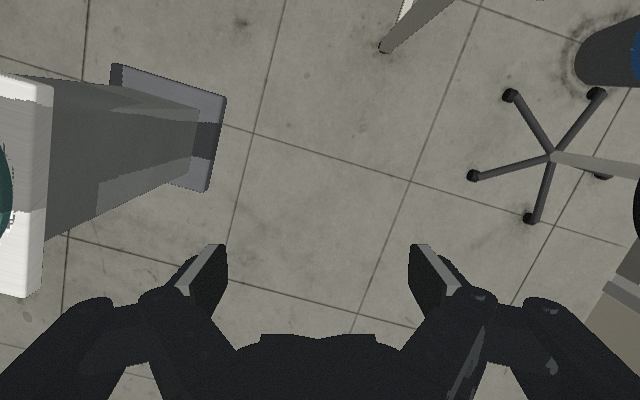

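```bash
cat > h.py <<'E'
import numpy as np,cv2
def cam(n): 
    d=np.load(n); return d
def ray(d,u,v):
    p=np.array([(u-d["cx"])/d["fx"],(v-d["cy"])/d["fy"],1.]); R=d["R"]; return -R.T@d["t"], R.T@p
def onz(d,u,v,z):
    c,r=ray(d,u,v); return c+r*(z-c[2])/r[2]
def proj(d,X):
    X=np.atleast_2d(X)@d["R"].T+d["t"]; return np.c_[d["fx"]*X[:,0]/X[:,2]+d["cx"],d["fy"]*X[:,1]/X[:,2]+d["cy"]]
def crop(d,x0,x1,y0,y1,f,name):
    im=d["pixels"][y0:y1,x0:x1]; im=cv2.resize(im,None,fx=f,fy=f,interpolation=cv2.INTER_CUBIC); cv2.imwrite(name,im)
E
python3 - <<'E'
from h import *
d=cam("cal_scene0.npz"); print(-d["R"].T@d["t"])
crop(d,180,340,190,330,5,"pics/sc_st.png")
crop(d,320,420,120,220,6,"pics/sc_ca.png")
d=cam("cal_side0.npz"); print(-d["R"].T@d["t"])
E
```

```text
[0.11854313 0.576956   0.65812714]
[-0.19781359 -0.93508877  0.67100389]
```

View pics/sc_st.png

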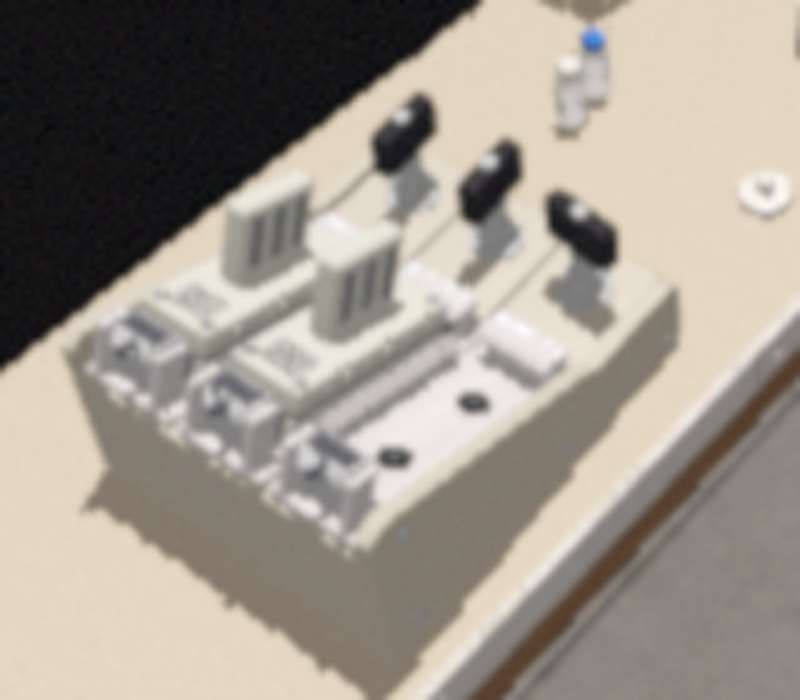

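View pics/sc_ca.png

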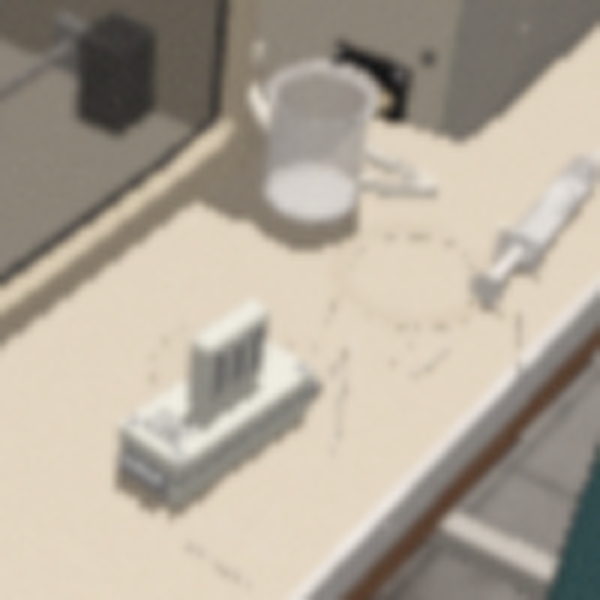

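```bash
python3 - <<'E'
from h import *
d=cam("cal_scene0.npz")
C=lambda u,v:(320+u/6,120+v/6)
S=lambda u,v:(180+u/5,190+v/5)
for n,p,z in [("cas near right bottom",C(170,512),0),("cas near left bottom",C(118,478),0),("rib top left",C(195,345),.064),("rib top far",C(262,305),.064),("beaker foot",C(312,200),0),
 ("cock c top ctr",S(582,222),.087),("cock mid top",S(490,172),.087),("cock far top",S(404,128),.087),
 ("lip",S(523,345),.05),("latch c",S(325,460),.03+.09),("station corner tr",S(678,285),.038),("station corner low",S(362,545),.07),("stbase",S(375,695),0)]:
    print(n,np.round(p,1),np.round(onz(d,*p,z),4))
E
```

```text
cas near right bottom [348.3 205.3] [0.481 0.006 0.   ]
cas near left bottom [339.7 199.7] [0.5105 0.0029 0.    ]
rib top left [352.5 177.5] [ 0.4947 -0.0254  0.064 ]
rib top far [363.7 170.8] [ 0.4875 -0.0644  0.064 ]
beaker foot [372.  153.3] [ 0.5535 -0.2175  0.    ]
cock c top ctr [296.4 234.4] [0.4668 0.2157 0.087 ]
cock mid top [278.  224.4] [0.5149 0.2188 0.087 ]
cock far top [260.8 215.6] [0.561 0.223 0.087]
lip [284.6 259. ] [0.4647 0.2569 0.05  ]
latch c [245. 282.] [0.4447 0.3713 0.12  ]
station corner tr [315.6 247. ] [0.4413 0.1861 0.038 ]
station corner low [252.4 299. ] [0.4383 0.3686 0.07  ]
stbase [255. 329.] [0.4264 0.3852 0.    ]
```

```bash
python3 - <<'E'
from h import *
from bench import get_obs
d=cam("cal_wrist0.npz");o=get_obs();c=-d["R"].T@d["t"];E=np.array(o["eef_rot"]);print(c, E.T@(c-o["eef_pos"]), E.T@d["R"].T)
E
```

```text
[ 0.21943534 -0.48286057  0.37522254] [ 0.00101072 -0.06861467 -0.14427827] [[ 9.99999987e-01  1.25552656e-04 -1.02107734e-04]
 [-9.31483955e-05  9.62508034e-01  2.71253159e-01]
 [ 1.32336068e-04 -2.71253146e-01  9.62508033e-01]]
```

drive_tool:
  motion:
    - [10,15,2,0,0,0.35]
    - [20,28,2,0,0,0.7]
    - [26,36,2,0,0,1.0]
    - [26,36,2,0,0,1.13]
    - [26,36,2,0,0,1.13]
  hand: 0

```text
t: 0.78
eef_pos: [0.3361, -0.2468, 0.2469]
eef_rot: [[0.946, -0.325, -0.0], [-0.325, -0.946, 0.0], [-0.0, 0.0, -1.0]]
force: [0.8, -0.2, 0.2]
grip_width: 0.998
```

drive_tool:
  motion:
    - [5,7.5,-1,0,0,0.1]
    - [10,15,-2,0,0,0.19]
    - [14.4,21.5,-2.5,0,0,0.19]
    - [14.4,21.5,-2.5,0,0,0.19]
    - [14.4,21.5,-2.5,0,0,0.19]

```text
t: 1.4
eef_pos: [0.481, -0.0289, 0.2212]
eef_rot: [[0.991, -0.136, -0.001], [-0.136, -0.991, 0.001], [-0.001, -0.0, -1.0]]
force: [-1.1, -0.4, -0.6]
grip_width: 1.002
```

```bash
cat > snap.py <<'E'
import sys
from bench import get_obs,get_image
import cv2,numpy as np
tag=sys.argv[1]
for n in sys.argv[2:]:
    d=get_image(n); cv2.imwrite(f"pics/{n}{tag}.png",d["pixels"]); np.savez(f"cal_{n}{tag}.npz",**d)
o=get_obs(); print({k:np.round(o[k],4).tolist() for k in ["t","joint_positions","eef_pos","eef_rot","force","grip_width"]})
E
python3 snap.py 1 wrist scene
```

```text
{'t': 1.5, 'joint_positions': [-0.2339, 0.1926, -0.1709, 1.2086, -0.0001, 1.4755], 'eef_pos': [0.4802, -0.031, 0.2215], 'eef_rot': [[0.9904, -0.1382, -0.0013], [-0.1382, -0.9904, 0.0002], [-0.0013, -0.0, -1.0]], 'force': [-0.6835, -0.3742, -0.4689], 'grip_width': 1.0034}
```

View pics/wrist1.png

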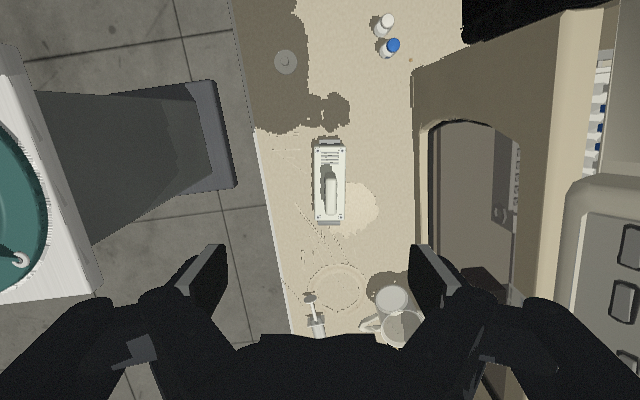

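```bash
python3 - <<'E'
from h import *
d=cam("cal_wrist1.npz"); crop(d,290,370,120,240,5,"pics/w1c.png")
d=cam("cal_scene1.npz"); crop(d,320,420,120,220,6,"pics/s1c.png")
E
```

```text
(no output)
```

View pics/w1c.png

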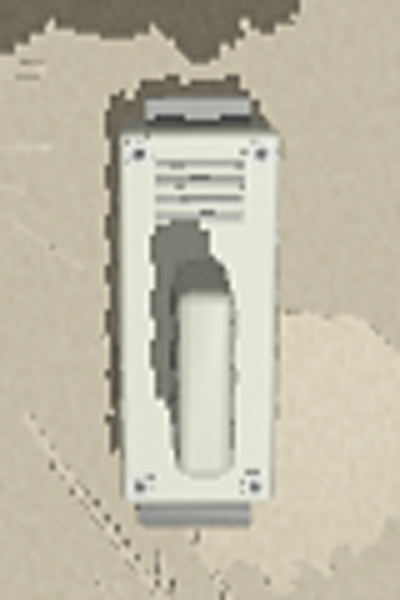

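View pics/scene1.png

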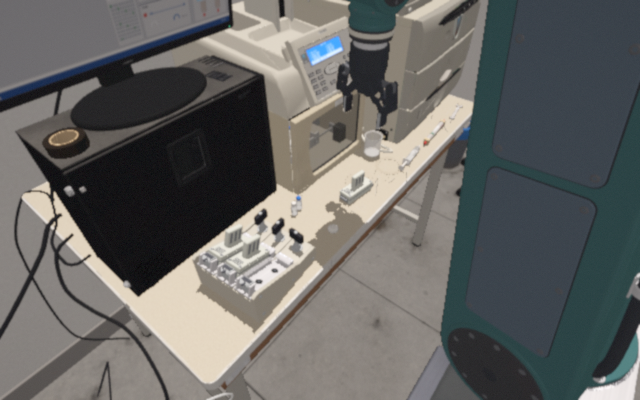

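```bash
python3 - <<'E'
from h import *
d=cam("cal_wrist1.npz")
C=lambda u,v:(290+u/5,120+v/5)
P={}
for n,u,v,z in [("tl",120,132,.026),("tr",280,130,.026),("bl",122,500,.026),("br",273,500,.026),("ribt",209,290,.064),("ribb",206,476,.064),("heel",195,515,.008),("ledge",197,103,.014)]:
    P[n]=onz(d,*C(u,v),z); print(n,np.round(P[n],4))
t=(P["tl"]+P["tr"])/2;b=(P["bl"]+P["br"])/2
print("len",np.linalg.norm(t-b), "wid",np.linalg.norm(P["tl"]-P["tr"]),np.linalg.norm(P["bl"]-P["br"]))
v=(t-b)/np.linalg.norm(t-b); print("dir",v,np.degrees(np.arctan2(v[0],v[1])),"grip",b+v*.040, (P["ribt"]+P["ribb"])/2)
r=P["ribt"]-P["ribb"];print(np.linalg.norm(r),np.degrees(np.arctan2(r[0],r[1])))
# scene overlay fit
from bench import get_obs
E
```

```text
tl [ 4.812e-01 -2.000e-04  2.600e-02]
tr [ 0.5164 -0.0046  0.026 ]
bl [ 0.4696 -0.0862  0.026 ]
br [ 0.5051 -0.0911  0.026 ]
ribt [ 0.4957 -0.0299  0.064 ]
ribb [ 0.4902 -0.0694  0.064 ]
heel [ 0.4861 -0.0992  0.008 ]
ledge [0.4992 0.0026 0.014 ]
len 0.08699683458002723 wid 0.03547440563261186 0.03582252340470019
dir [0.1318002 0.9912763 0.       ] 7.573631325938536 grip [ 0.49262075 -0.04898629  0.026     ] [ 0.49292823 -0.04962154  0.064     ]
0.039891601438946156 7.996872919215232
```

drive_tool:
  motion:
    - [0,6,1,0,0,0.1]
    - [0,12,2,0,0,0.21]
    - [-1,18,3,0,0,0.21]
    - [-1,26,3,0,0,0.21]
    - [-1,26,3,0,0,0.21]

```text
t: 2.12
eef_pos: [0.4699, 0.2302, 0.2516]
eef_rot: [[0.997, 0.073, -0.001], [0.073, -0.997, -0.0], [-0.001, -0.0, -1.0]]
force: [-0.3, -0.7, 0.7]
grip_width: 0.998
```

drive_tool:
  motion:
    - [0,0,0,0,0,0]

```text
t: 2.25
eef_pos: [0.47, 0.2295, 0.2516]
eef_rot: [[0.997, 0.073, -0.001], [0.073, -0.997, -0.0], [-0.001, 0.0, -1.0]]
force: [-0.4, 0.5, 0.1]
grip_width: 1.001
```

```bash
python3 snap.py 2 wrist
```

```text
{'t': 2.3, 'joint_positions': [0.2972, 0.2551, -0.0043, 1.3128, -0.0001, 1.796], 'eef_pos': [0.4701, 0.2289, 0.2517], 'eef_rot': [[0.9974, 0.0719, -0.0013], [0.0719, -0.9974, -0.0005], [-0.0013, 0.0004, -1.0]], 'force': [0.251, -0.7549, -0.1012], 'grip_width': 1.0063}
```

View pics/wrist2.png

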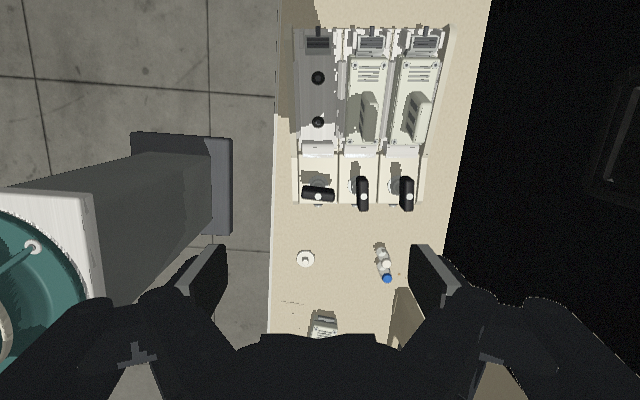

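```bash
python3 - <<'E'
from h import *
d=cam("cal_wrist2.npz"); crop(d,285,435,20,130,5,"pics/w2a.png"); crop(d,285,435,120,220,5,"pics/w2b.png")
E
```

```text
(no output)
```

View pics/w2a.png

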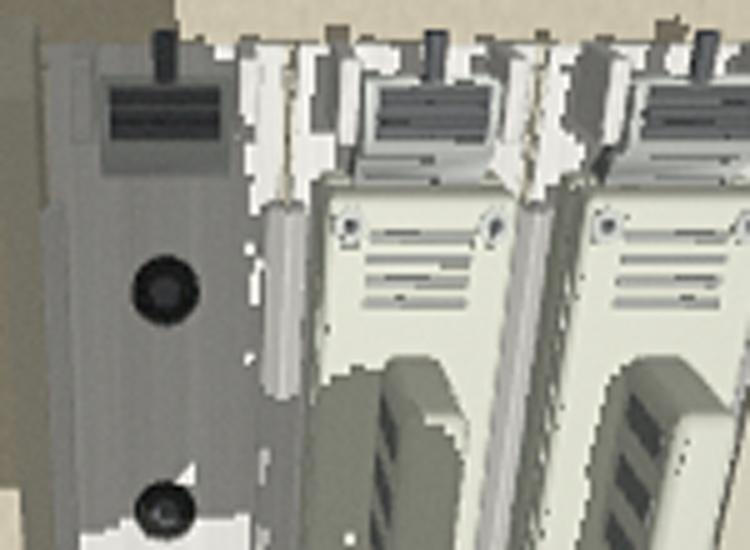

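View pics/w2b.png

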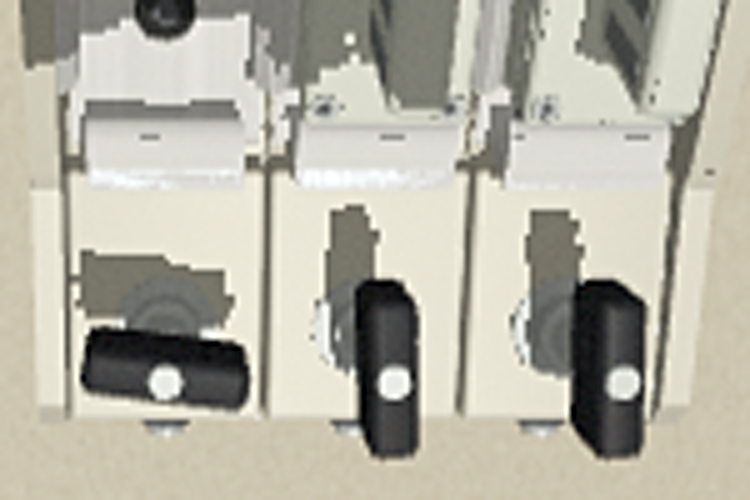

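```bash
python3 - <<'E'
from h import *
d=cam("cal_wrist2.npz")
A=lambda u,v:(285+u/5,20+v/5)
B=lambda u,v:(285+u/5,120+v/5)
q={}
for n,p,z in [("cc",B(165,383),.087),("cm",B(396,382),.087),("cf",B(624,383),.087),("cbarL",B(82,362),.087),("cbarR",B(248,382),.087),
 ("apr fl",B(68,417),.038),("apr fm",B(265,417),.038),("apr f3",B(463,415),.038),("apr fr",B(655,415),.038),
 ("lip topL",B(88,122),.030+.018),("lip topR",B(243,122),.048),("lip fl",B(90,185),.038),("lip fr",B(243,180),.038),
 ("hole1",A(166,510),None),("hole2",A(166,290),None),("latch tail",A(165,35),None)]:
    if z is None: q[n]=p; continue
    q[n]=onz(d,*p,z); print(n,np.round(q[n],4))
r=q["cf"]-q["cc"]; print("pitch",np.linalg.norm(r)/2,"ang",np.degrees(np.arctan2(r[1],r[0])))
r=q["apr fr"]-q["apr fl"]; print("apron",np.linalg.norm(r)/3,"ang",np.degrees(np.arctan2(r[1],r[0])))
a=np.arctan2(q["cf"][1]-q["cc"][1],q["cf"][0]-q["cc"][0])
# intersect holes with deck plane
u=np.array([-np.sin(a),np.cos(a),0]); o=q["cc"]+u*.046; o[2]=.03; print("origin",o,"u",u)
th=np.radians(20); dx=u*np.cos(th)+np.array([0,0,np.sin(th)]); dz=-u*np.sin(th)+np.array([0,0,np.cos(th)])
for n in ["hole1","hole2","latch tail"]:
    c,rr=ray(d,*q[n]); h=.0 if n!="latch tail" else .02
    X=c+rr*(((o-c)@dz+h)/(rr@dz)); print(n,np.round(X,4),"deck x",(X-o)@dx,"lateral",(X-o)@np.array([np.cos(a),np.sin(a),0]))
# predicted pixel of some features
for nm,x,y,z in [("lipedge bottom",.0085,0,.0125),("lip top",.0085,0,.018),("lipL",.0085,.018,.018),("lipR",.0085,-.018,.018),("nose",.103,0,.015),("noseL",.103,.012,.015),("noseR",.103,-.012,.015),("wall foot",0,0,0)]:
    X=o+dx*x+dz*z-y*np.array([np.cos(a),np.sin(a),0]); p=proj(d,X)[0]; print(nm,np.round(X,4),"A",np.round((p-[285,20])*5),"B",np.round((p-[285,120])*5))
E
```

```text
cc [0.472  0.2087 0.087 ]
cm [0.5206 0.2125 0.087 ]
cf [0.5687 0.2158 0.087 ]
cbarL [0.4543 0.212  0.087 ]
cbarR [0.4895 0.2102 0.087 ]
apr fl [0.4499 0.1842 0.038 ]
apr fm [0.4983 0.1878 0.038 ]
apr f3 [0.5469 0.1918 0.038 ]
apr fr [0.594  0.1953 0.038 ]
lip topL [0.4509 0.2577 0.048 ]
lip topR [0.486  0.2602 0.048 ]
lip fl [0.4519 0.2418 0.038 ]
lip fr [0.4878 0.2457 0.038 ]
pitch 0.04845933589561569 ang 4.192199761210351
apron 0.048160524961892597 ang 4.397547343968169
origin [0.46865433 0.25456871 0.03      ] u [-0.07310242  0.99732444  0.        ]
hole1 [0.4668 0.2833 0.0405] deck x 0.030668286993499782 lateral 0.0002526615869901141
hole2 [0.4634 0.3285 0.057 ] deck x 0.07889435729082284 lateral 0.00020513219405958433
latch tail [0.4603 0.3679 0.0926] deck x 0.12820117072800571 lateral -4.9986495724551305e-05
lipedge bottom [0.4684 0.2583 0.0447] A [165. 623.] B [165. 123.]
lip top [0.4685 0.2564 0.0498] A [165. 634.] B [165. 134.]
lipL [0.4506 0.2551 0.0498] A [ 85. 634.] B [ 85. 134.]
lipR [0.4865 0.2577 0.0498] A [244. 634.] B [244. 134.]
nose [0.462  0.346  0.0793] A [165. 181.] B [ 165. -319.]
noseL [0.45   0.3451 0.0793] A [102. 181.] B [ 102. -319.]
noseR [0.4739 0.3469 0.0793] A [228. 181.] B [ 228. -319.]
wall foot [0.4687 0.2546 0.03  ] A [165. 632.] B [165. 132.]
```

drive_tool:
  motion:
    - [0.4,-6,0,0,0,-0.1]
    - [0.9,-12,0,0,0,-0.206]
    - [1.4,-18,-2,0,0,-0.206]
    - [2.3,-24,-6,0,0,-0.206]
    - [2.3,-27.8,-12,0,0,-0.206]
  hand: 0.4

```text
t: 2.92
eef_pos: [0.4929, -0.0427, 0.1468]
eef_rot: [[0.99, -0.138, 0.001], [-0.138, -0.99, -0.001], [0.002, 0.001, -1.0]]
force: [1.1, -0.2, -0.0]
grip_width: 0.603
```

drive_tool:
  motion:
    - [0,0,0,0,0,0]

```text
t: 3.05
eef_pos: [0.4903, -0.046, 0.1441]
eef_rot: [[0.99, -0.143, -0.004], [-0.143, -0.99, -0.001], [-0.003, 0.001, -1.0]]
force: [-0.6, 1.1, 1.5]
grip_width: 0.598
```

```bash
python3 snap.py 3 wrist scene
```

```text
{'t': 3.15, 'joint_positions': [-0.2541, 0.253, -0.2984, 1.0177, -0.0011, 1.4579], 'eef_pos': [0.4924, -0.0443, 0.1473], 'eef_rot': [[0.9901, -0.1407, 0.0014], [-0.1407, -0.9901, -0.0015], [0.0016, 0.0013, -1.0]], 'force': [1.3543, 1.1257, 0.2895], 'grip_width': 0.5979}
```

View pics/wrist3.png

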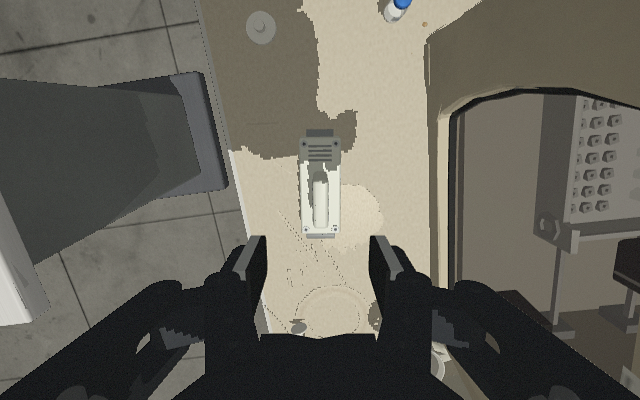

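```bash
python3 - <<'E'
from h import *
d=cam("cal_wrist3.npz"); crop(d,280,360,120,245,5,"pics/w3c.png")
print(proj(d,[[.4928,-.0494,.064],[.4955,-.0296,.064],[.4901,-.0692,.064]]))
E
```

```text
[[321.26671433 204.49447727]
 [321.14601845 179.24846851]
 [321.38194488 228.59729979]]
```

View pics/w3c.png

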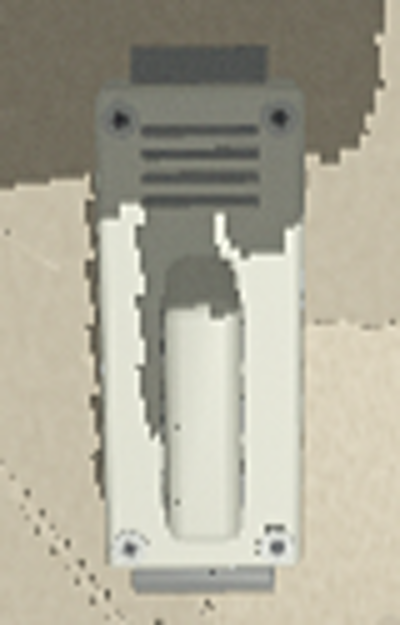

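drive_tool:
  motion:
    - [0,-0.3,-4,0,0,0.005]
    - [0,-0.5,-8,0,0,0.005]
    - [0,-0.5,-10,0,0,0.005]
    - [0,-0.5,-11.3,0,0,0.005]
    - [0,-0.5,-11.4,0,0,0.005]

```text
t: 3.78
eef_pos: [0.4927, -0.0491, 0.0338]
eef_rot: [[0.991, -0.135, 0.002], [-0.135, -0.991, -0.002], [0.002, 0.001, -1.0]]
force: [-0.2, -0.5, 0.3]
grip_width: 0.6
```

drive_tool:
  motion:
    - [0,0,0,0,0,0]
    - [0,0,0,0,0,0]
    - [0,0,0,0,0,0]
    - [0,0,0,0,0,0]
  hand: 1.0
  grip_force: 50

```text
t: 4.28
eef_pos: [0.4929, -0.0492, 0.0341]
eef_rot: [[0.991, -0.135, 0.003], [-0.135, -0.991, -0.002], [0.003, 0.001, -1.0]]
force: [-1.2, 0.8, 6.6]
grip_width: 0.13
```

```bash
python3 snap.py 4 wrist
```

```text
{'t': 4.325, 'joint_positions': [-0.2635, 0.3616, -0.4894, 0.7169, -0.0009, 1.443], 'eef_pos': [0.493, -0.0492, 0.0341], 'eef_rot': [[0.9908, -0.1353, 0.0025], [-0.1353, -0.9908, -0.0016], [0.0027, 0.0013, -1.0]], 'force': [-1.7399, 1.2222, 6.0075], 'grip_width': 0.1323}
```

View pics/wrist4.png

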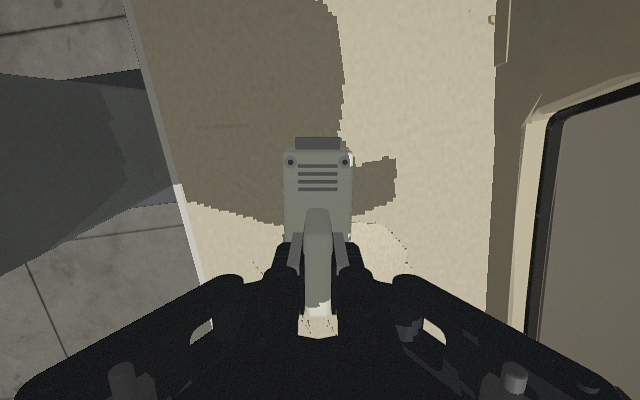

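```bash
cat > plan.py <<'E'
from h import *
from scipy.spatial.transform import Rotation as Ro
from bench import get_obs
a=np.radians(4.3); u=np.array([-np.sin(a),np.cos(a),0]); Z=np.array([0,0,1.]); L=np.array([np.cos(a),np.sin(a),0])
O=np.array([.4687,.2553,.03]); th=np.radians(20)
DX=u*np.cos(th)+Z*np.sin(th); DZ=-u*np.sin(th)+Z*np.cos(th)
OFF=(.048,.0291)
def tgt(hx,hz,tilt,lat=0):
    p=np.radians(20+tilt); cx=u*np.cos(p)+Z*np.sin(p); cz=-u*np.sin(p)+Z*np.cos(p)
    P=O+DX*hx+DZ*hz+lat*L+cx*OFF[0]+cz*OFF[1]
    return P,np.c_[L,-cx,-cz]
def delta(P,R,n=""):
    o=get_obs(); E=np.array(o["eef_rot"]); rv=Ro.from_matrix(R@E.T).as_rotvec()
    print(n,"P",np.round(P,4),"d cm",np.round((P-o["eef_pos"])*100,2),"rv",np.round(rv,3))
def state():
    """current heel & ledge in deck frame, assuming grasp offsets"""
    o=get_obs(); E=np.array(o["eef_rot"]); P=np.array(o["eef_pos"]); cx=-E[:,1]; cz=-E[:,2]; cy=-E[:,0]
    H=P-cx*OFF[0]-cz*OFF[1]; Le=H+cx*.099+cz*.009
    B=np.c_[DX,-L,DZ]; print("heel",np.round(B.T@(H-O)*1000,1),"ledge",np.round(B.T@(Le-O)*1000,1),"tilt",np.round(np.degrees(np.arctan2(cx@DZ,cx@DX)),2),"f",np.round(o["force"],1),"gw",round(float(o["grip_width"]),3),"t",o["t"])
E
python3 - <<'E'
from plan import *
delta(*tgt(.040,.060,20),"hover")
delta(*tgt(.030,.012,20),"low")
delta(*tgt(.005,.005,20),"home20")
delta(*tgt(.005,.005,6),"home6")
E
```

```text
hover P [0.4661 0.2903 0.1532] d cm [-2.69 33.95 11.91] rv [ 0.7   -0.019  0.203]
low P [0.4655 0.2973 0.1047] d cm [-2.74 34.65  7.06] rv [ 0.7   -0.019  0.203]
home20 P [0.4671 0.2763 0.0896] d cm [-2.58 32.55  5.54] rv [ 0.7   -0.019  0.203]
home6 P [0.4662 0.2886 0.0836] d cm [-2.68 33.77  4.95] rv [ 0.456 -0.011  0.208]
```

drive_tool:
  motion:
    - [0,0,2,0,0,0]
    - [0,0,6,0,0,0]
    - [0,2,12,0,0,0.05]
    - [0,6,16,0,0,0.1]
    - [0,10,18,0,0,0.21]

```text
t: 4.95
eef_pos: [0.4934, 0.0517, 0.2164]
eef_rot: [[0.997, 0.076, 0.006], [0.076, -0.997, -0.001], [0.005, 0.002, -1.0]]
force: [0.9, 0.6, -2.6]
grip_width: 0.132
```

drive_tool:
  motion:
    - [-0.5,5,1,0.14,0,0]
    - [-1,10,1,0.28,-0.01,0]
    - [-1.5,15,0,0.42,-0.01,0]
    - [-2.2,20,-1,0.56,-0.02,0]
    - [-2.7,23.9,-2,0.7,-0.02,0]

```text
t: 5.58
eef_pos: [0.4658, 0.2922, 0.1965]
eef_rot: [[0.996, 0.084, 0.024], [0.048, -0.761, 0.646], [0.072, -0.643, -0.763]]
force: [0.2, -0.1, -1.4]
grip_width: 0.134
```

drive_tool:
  motion:
    - [0,0,0,0,0,0]

```text
t: 5.7
eef_pos: [0.4641, 0.2926, 0.1949]
eef_rot: [[0.996, 0.082, 0.02], [0.049, -0.761, 0.646], [0.068, -0.643, -0.763]]
force: [-0.2, 0.1, -0.8]
grip_width: 0.128
```

```bash
python3 snap.py 5 wrist scene side; python3 - <<'E'
from plan import *
state()
delta(*tgt(.040,.060,20),"hover")
delta(*tgt(.030,.012,20),"low")
d=cam("cal_scene5.npz"); crop(d,180,340,150,310,5,"pics/sc5.png")
E
```

```text
{'t': 5.85, 'joint_positions': [0.0569, 0.214, -0.4074, 0.8695, 0.6975, 1.5817], 'eef_pos': [0.4663, 0.2916, 0.1969], 'eef_rot': [[0.9962, 0.084, 0.0246], [0.0484, -0.7628, 0.6448], [0.0729, -0.6411, -0.764]], 'force': [0.2224, -0.9966, -1.757], 'grip_width': 0.1351}
heel [ 56.   -3.8 100.8] ledge [146.   -0.5 142.9] tilt 19.89 f [ 0.2 -1.  -1.8] gw 0.135 t 5.85
hover P [0.4661 0.2903 0.1532] d cm [-0.03 -0.13 -4.37] rv [-0.005  0.073  0.027]
low P [0.4655 0.2973 0.1047] d cm [-0.08  0.58 -9.22] rv [-0.005  0.073  0.027]
```

View pics/wrist5.png

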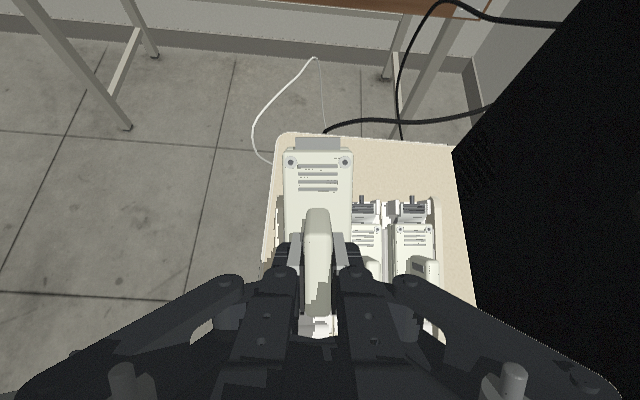

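View pics/sc5.png

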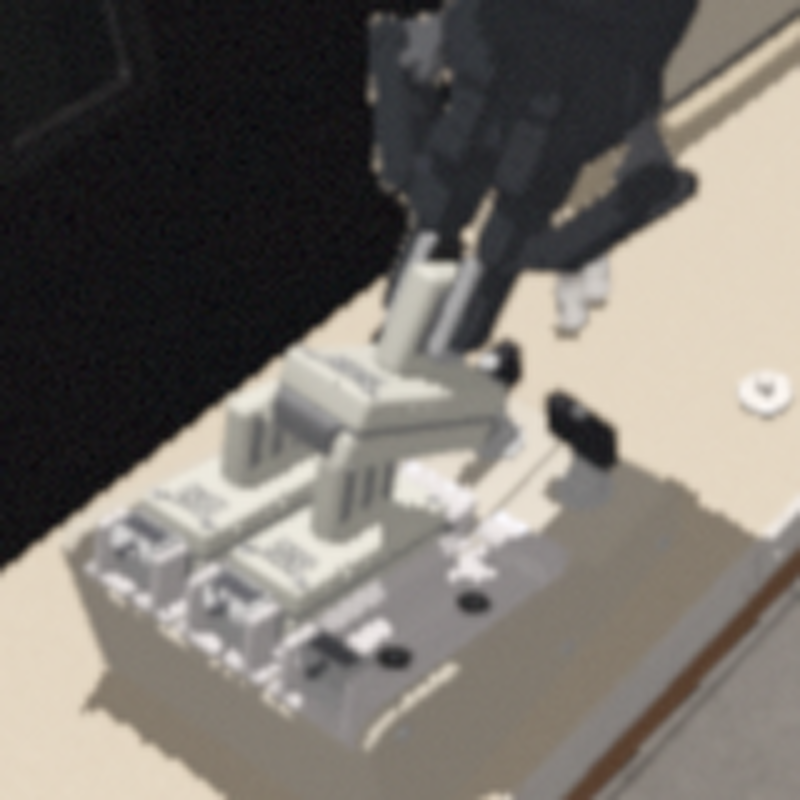

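View pics/side5.png

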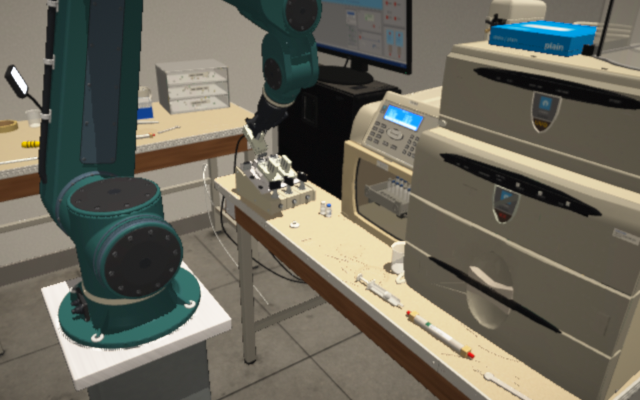

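drive_tool:
  motion:
    - [0,0,-1.5,0,0.073,0.027]
    - [0,0,-3,0,0.073,0.027]
    - [0,-0.1,-4.4,0,0.073,0.027]
    - [0,-0.1,-4.4,0,0.073,0.027]

```text
t: 6.35
eef_pos: [0.4662, 0.2902, 0.1525]
eef_rot: [[0.997, 0.057, -0.049], [0.075, -0.761, 0.644], [-0.001, -0.646, -0.764]]
force: [-0.8, -0.4, -1.7]
grip_width: 0.129
```

```bash
python3 snap.py 6 wrist scene; python3 - <<'E'
from plan import *
state()
delta(*tgt(.030,.030,20),"hover")
delta(*tgt(.030,.012,20),"low")
d=cam("cal_scene6.npz"); crop(d,190,330,150,310,5,"pics/sc6.png")
d=cam("cal_wrist6.npz"); crop(d,250,450,120,270,4,"pics/w6.png")
E
```

```text
{'t': 6.45, 'joint_positions': [0.0524, 0.3056, -0.4076, 0.8761, 0.7022, 1.5409], 'eef_pos': [0.4665, 0.2904, 0.1534], 'eef_rot': [[0.9972, 0.0579, -0.0479], [0.0751, -0.7611, 0.6443], [0.0008, -0.646, -0.7633]], 'force': [-0.3644, 0.1996, -1.0755], 'grip_width': 0.1322}
heel [40.3 -0.5 60.1] ledge [130.1  -0.5 102.8] tilt 20.24 f [-0.4  0.2 -1.1] gw 0.132 t 6.45
hover P [0.466  0.2912 0.1216] d cm [-0.05  0.08 -3.18] rv [-0.004  0.    -0.   ]
low P [0.4655 0.2973 0.1047] d cm [-0.1   0.69 -4.88] rv [-0.004  0.    -0.   ]
```

View pics/w6.png

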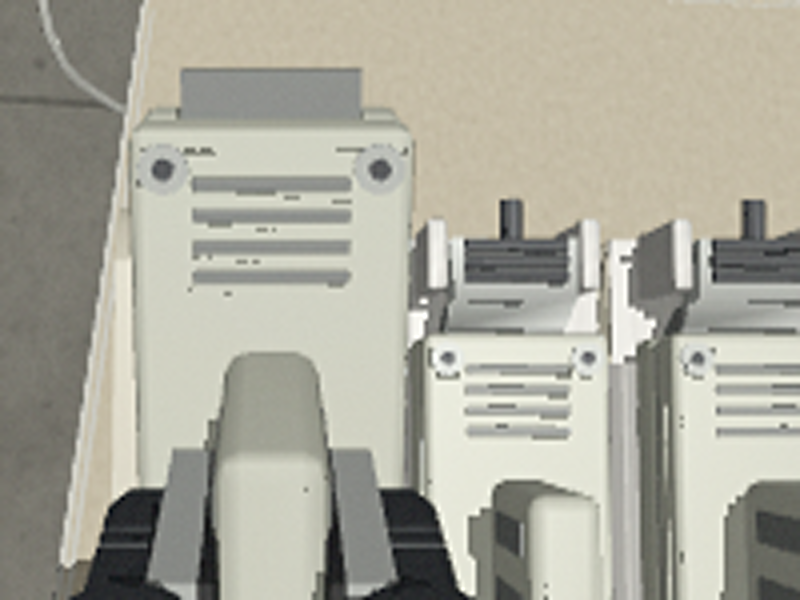

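View pics/sc6.png

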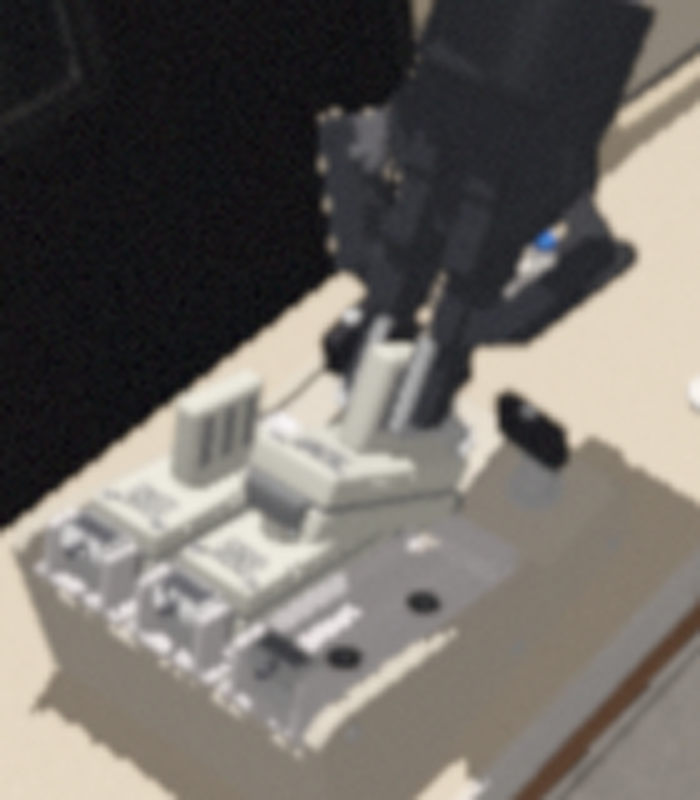

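```bash
python3 - <<'E'
from plan import *
d=cam("cal_wrist6.npz"); o=get_obs(); E=np.array(o["eef_rot"]); P=np.array(o["eef_pos"]); cx=-E[:,1]; cz=-E[:,2]; cy=-E[:,0]
H=P-cx*OFF[0]-cz*OFF[1]
for n,x,y,z in [("tipL",.102,.012,.009),("tipR",.102,-.012,.009),("shellL",.096,.018,.021),("shellR",.096,-.018,.021),("ribendtop",.068,0,.059)]:
    print(n,np.round((proj(d,H+cx*x+cy*y+cz*z)[0]-[250,120])*4))
# neighbours: cassette b home in bay pitch .048
for n,x,y,z in [("nb shellL",.101,.018,.026),("nb shellR",.101,-.018,.026),("nb tail",.125,0,.02)]:
    print(n,np.round((proj(d,O+.048*L+DX*x-L*y+DZ*z)[0]-[250,120])*4))
E
```

```text
tipL [182.  70.]
tipR [362.  70.]
shellL [128. 128.]
shellR [417. 128.]
ribendtop [273. 456.]
nb shellL [423. 338.]
nb shellR [608. 338.]
nb tail [508. 220.]
```

drive_tool:
  motion:
    - [0,0,-1.5,0,0,0]
    - [0,0.1,-3,0,0,0]
    - [0,0.4,-4,0,0,0]
    - [0,0.7,-4.8,0,0,0]
    - [0,0.7,-4.8,0,0,0]

```text
t: 7.08
eef_pos: [0.4663, 0.2977, 0.1053]
eef_rot: [[0.997, 0.058, -0.048], [0.076, -0.761, 0.644], [0.0, -0.646, -0.763]]
force: [0.3, 0.1, -2.8]
grip_width: 0.133
```

```bash
python3 snap.py 7 scene; python3 - <<'E'
from plan import *
state()
delta(*tgt(.030,.005,20,.0004),"deck30")
delta(*tgt(.008,.006,20,.0004),"x8")
delta(*tgt(.005,.005,20,.0004),"home")
d=cam("cal_scene7.npz"); crop(d,190,330,180,310,5,"pics/sc7.png")
E
```

```text
{'t': 7.125, 'joint_positions': [0.0671, 0.3571, -0.4834, 0.7366, 0.7024, 1.5598], 'eef_pos': [0.4665, 0.2976, 0.1056], 'eef_rot': [[0.9971, 0.0581, -0.0481], [0.0755, -0.761, 0.6443], [0.0008, -0.6461, -0.7632]], 'force': [-1.443, -0.1643, -1.4096], 'grip_width': 0.1334}
heel [30.7 -1.  12.6] ledge [120.5  -0.9  55.4] tilt 20.25 f [-1.4 -0.2 -1.4] gw 0.133 t 7.125
deck30 P [0.4658 0.2998 0.0981] d cm [-0.08  0.21 -0.75] rv [-0.004  0.001 -0.   ]
x8 P [0.4673 0.2788 0.0915] d cm [ 0.08 -1.88 -1.41] rv [-0.004  0.001 -0.   ]
home P [0.4675 0.2763 0.0896] d cm [ 0.1  -2.13 -1.61] rv [-0.004  0.001 -0.   ]
```

View pics/sc7.png

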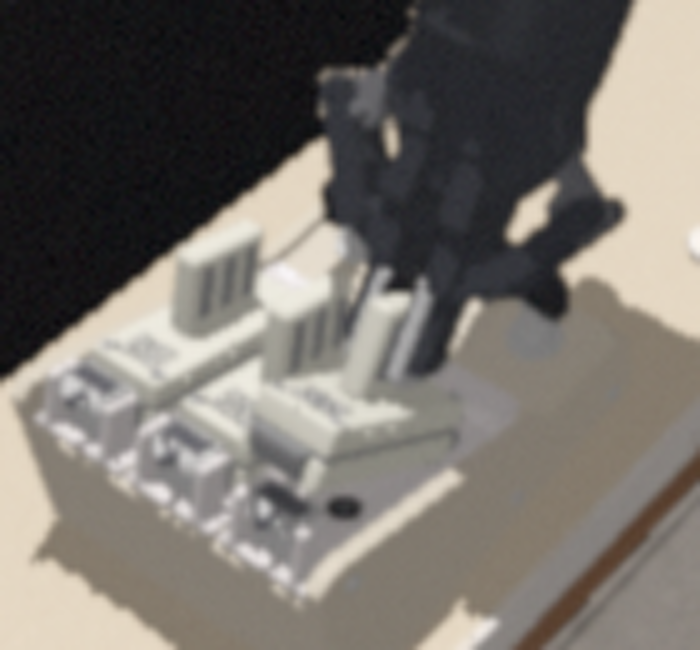

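drive_tool:
  motion:
    - [0,0.1,-0.3,0,0,0]
    - [-0.05,0.2,-0.6,0,0,0]
    - [-0.05,0.2,-0.7,0,0,0]
    - [-0.05,0.2,-0.7,0,0,0]

```text
t: 7.62
eef_pos: [0.466, 0.2996, 0.0986]
eef_rot: [[0.997, 0.058, -0.048], [0.076, -0.761, 0.644], [0.001, -0.646, -0.763]]
force: [0.4, -0.2, -2.3]
grip_width: 0.129
```

```bash
python3 - <<'E'
from plan import *
state()
delta(*tgt(.012,.006,20,.0004),"x12")
delta(*tgt(.006,.006,20,.0004),"x6")
E
```

```text
heel [30.2 -0.6  5.3] ledge [120.   -0.6  48. ] tilt 20.25 f [ 0.4 -0.2 -2.3] gw 0.129 t 7.625
x12 P [0.4671 0.2825 0.0929] d cm [ 0.11 -1.71 -0.57] rv [-0.004  0.    -0.001]
x6 P [0.4675 0.2769 0.0908] d cm [ 0.15 -2.27 -0.77] rv [-0.004  0.    -0.001]
```

drive_tool:
  motion:
    - [0,0.03,-0.1,0,0,0]
    - [0,0.07,-0.2,0,0,0]
    - [0,0.07,-0.2,0,0,0]

```text
t: 8.0
eef_pos: [0.4663, 0.3005, 0.0974]
eef_rot: [[0.997, 0.058, -0.047], [0.075, -0.76, 0.645], [0.002, -0.647, -0.763]]
force: [-1.7, -3.5, 11.0]
grip_width: 0.129
```

```bash
python3 - <<'E'
from plan import *
state()
E
```

```text
heel [30.6 -1.1  3.9] ledge [120.3  -1.   46.7] tilt 20.31 f [-1.7 -3.5 11. ] gw 0.129 t 8.0
```

```bash
sed -i 's/^OFF=/O=O-DZ*.0008\nOFF=/' plan.py; python3 - <<'E'
from plan import *
state()
for x in (.024,.018,.012,.008,.005): delta(*tgt(x,.0055,20,.0002),str(x))
E
```

```text
heel [30.6 -1.1  4.7] ledge [120.3  -1.   47.5] tilt 20.31 f [-1.7 -3.5 11. ] gw 0.129 t 8.0
0.024 P [0.466  0.2942 0.0958] d cm [-0.03 -0.63 -0.16] rv [-0.006  0.001 -0.   ]
0.018 P [0.4664 0.2886 0.0937] d cm [ 0.01 -1.19 -0.37] rv [-0.006  0.001 -0.   ]
0.012 P [0.4668 0.283  0.0917] d cm [ 0.05 -1.75 -0.57] rv [-0.006  0.001 -0.   ]
0.008 P [0.4671 0.2792 0.0903] d cm [ 0.08 -2.12 -0.71] rv [-0.006  0.001 -0.   ]
0.005 P [0.4673 0.2764 0.0893] d cm [ 0.1  -2.41 -0.81] rv [-0.006  0.001 -0.   ]
```

drive_tool:
  motion:
    - [-0.03,-0.3,-0.05,0,0,0]
    - [-0.02,-0.8,-0.22,0,0,0]
    - [0.02,-1.3,-0.41,0,0,0]
    - [0.06,-1.75,-0.57,0,0,0]
    - [0.06,-1.75,-0.57,0,0,0]

```text
t: 8.62
eef_pos: [0.467, 0.2826, 0.0914]
eef_rot: [[0.997, 0.058, -0.047], [0.075, -0.76, 0.645], [0.001, -0.647, -0.763]]
force: [-0.4, -0.0, -1.5]
grip_width: 0.13
```

```bash
python3 snap.py 8 wrist scene;python3 - <<'E'
from plan import *
state()
for x in (.008,.005,.003): delta(*tgt(x,.005,20,.0004),str(x))
d=cam("cal_scene8.npz"); crop(d,190,330,180,310,5,"pics/sc8.png")
d=cam("cal_wrist8.npz"); crop(d,250,450,120,270,4,"pics/w8.png")
E
```

```text
{'t': 8.725, 'joint_positions': [0.0363, 0.375, -0.5032, 0.7239, 0.703, 1.5201], 'eef_pos': [0.467, 0.2829, 0.0916], 'eef_rot': [[0.9972, 0.0581, -0.0473], [0.0749, -0.7603, 0.6453], [0.0016, -0.647, -0.7625]], 'force': [0.3833, 0.6227, -1.7013], 'grip_width': 0.1322}
heel [12.2 -0.4  5.3] ledge [101.9  -0.3  48.1] tilt 20.31 f [ 0.4  0.6 -1.7] gw 0.132 t 8.725
0.008 P [0.4673 0.2794 0.0898] d cm [ 0.03 -0.35 -0.18] rv [-0.006  0.001  0.   ]
0.005 P [0.4675 0.2766 0.0888] d cm [ 0.05 -0.63 -0.28] rv [-0.006  0.001  0.   ]
0.003 P [0.4676 0.2747 0.0881] d cm [ 0.07 -0.82 -0.35] rv [-0.006  0.001  0.   ]
```

View pics/w8.png

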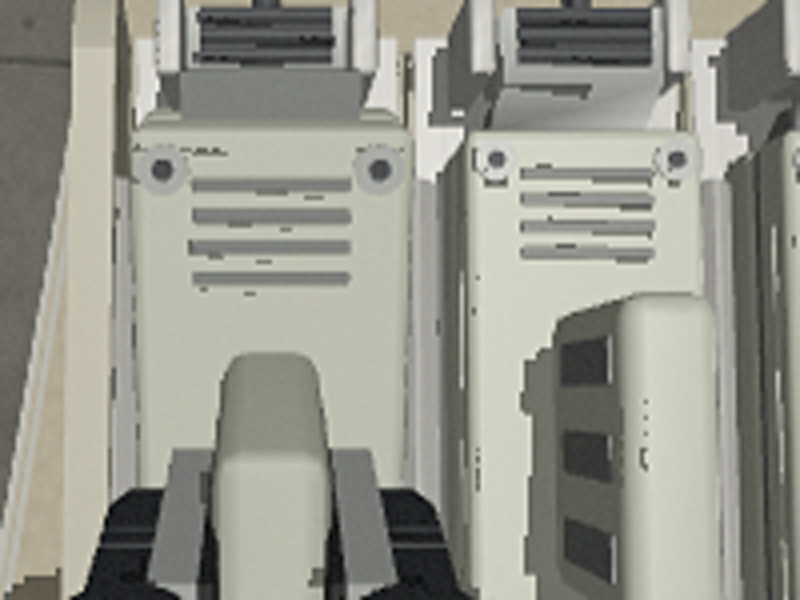

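View pics/sc8.png

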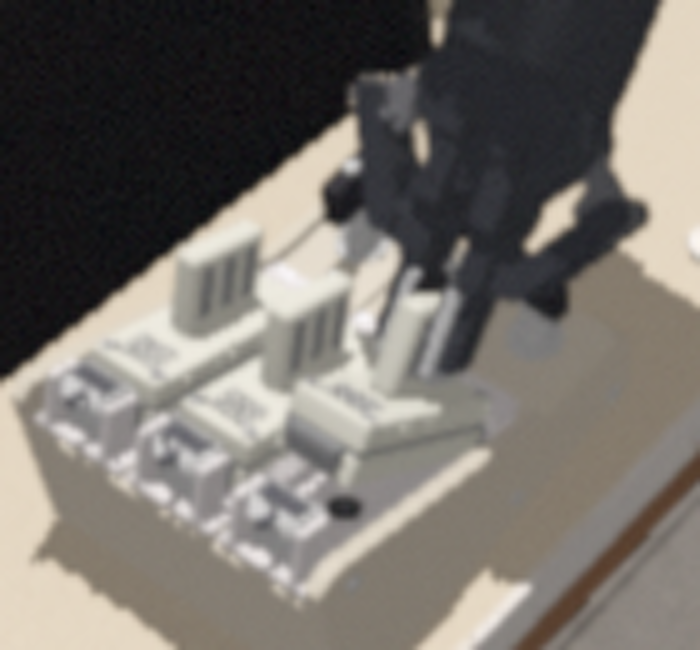

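```bash
python3 - <<'E'
from plan import *
d=cam("cal_wrist8.npz")
for n,x,y,z in [("tail",.112,0,.022),("noseL",.108,.012,.026),("noseR",.108,-.012,.026),("tail top",.116,0,.026)]:
    print(n,np.round((proj(d,O-L*y+DX*x+DZ*z)[0]-[250,120])*4))
for n,x,y,z in [("nb shellL",.101,.018,.026),("nb shellR",.101,-.018,.026)]:
    print(n,np.round((proj(d,O+.048*L+DX*x-L*y+DZ*z)[0]-[250,120])*4))
E
```

```text
tail [267.  73.]
noseL [189.  92.]
noseR [346.  92.]
tail top [267.  41.]
nb shellL [464. 138.]
nb shellR [700. 138.]
```

drive_tool:
  motion:
    - [0,-0.2,-0.1,0,0,0]
    - [0.01,-0.4,-0.18,0,0,0]
    - [0.02,-0.63,-0.27,0,0,0]
    - [0.02,-0.63,-0.27,0,0,0]

```text
t: 9.22
eef_pos: [0.4672, 0.2767, 0.0891]
eef_rot: [[0.997, 0.058, -0.047], [0.075, -0.76, 0.646], [0.002, -0.648, -0.762]]
force: [0.5, 3.0, 1.6]
grip_width: 0.13
```

```bash
python3 - <<'E'
from plan import *
state()
for x in (.005,.003,.001): delta(*tgt(x,.005,20,.000),str(x))
E
```

```text
heel [ 5.5 -0.2  5. ] ledge [95.2 -0.1 47.9] tilt 20.36 f [0.5 3.  1.6] gw 0.13 t 9.225
0.005 P [0.4671 0.2766 0.0888] d cm [-0.01 -0.02 -0.03] rv [-0.006  0.001  0.   ]
0.003 P [0.4672 0.2747 0.0881] d cm [ 0.  -0.2 -0.1] rv [-0.006  0.001  0.   ]
0.001 P [0.4674 0.2728 0.0874] d cm [ 0.02 -0.39 -0.17] rv [-0.006  0.001  0.   ]
```

drive_tool:
  motion:
    - [0,-0.08,-0.04,0,0,0]
    - [0,-0.15,-0.07,0,0,0]
    - [0,-0.15,-0.07,0,0,0]

```text
t: 9.6
eef_pos: [0.4673, 0.276, 0.0892]
eef_rot: [[0.997, 0.059, -0.047], [0.075, -0.758, 0.648], [0.002, -0.649, -0.76]]
force: [-1.8, 8.1, 5.8]
grip_width: 0.132
```

```bash
python3 snap.py 9 scene wrist; python3 - <<'E'
from plan import *
state()
d=cam("cal_scene9.npz"); crop(d,190,330,180,310,5,"pics/sc9.png")
E
```

```text
{'t': 9.7, 'joint_positions': [0.0205, 0.3796, -0.5063, 0.7292, 0.7056, 1.4988], 'eef_pos': [0.4673, 0.276, 0.0892], 'eef_rot': [[0.9972, 0.0588, -0.047], [0.0752, -0.7582, 0.6477], [0.0025, -0.6494, -0.7604]], 'force': [-0.9034, 8.0367, 5.9938], 'grip_width': 0.1283}
heel [ 4.9 -0.3  5.2] ledge [94.5 -0.1 48.3] tilt 20.5 f [-0.9  8.   6. ] gw 0.128 t 9.7
```

View pics/sc9.png

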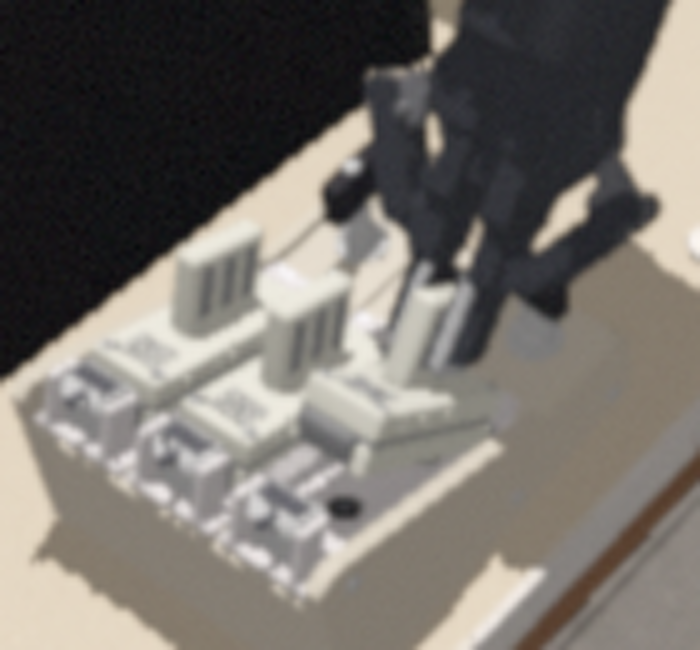

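```bash
python3 - <<'E'
from plan import *
for t in (17.5,14.5,11.5,9,7,6): delta(*tgt(.0055,.0051,t,.0002),str(t))
E
```

```text
17.5 P [0.4671 0.2793 0.0882] d cm [-0.02  0.33 -0.09] rv [-0.052 -0.001 -0.   ]
14.5 P [0.4669 0.282  0.0871] d cm [-0.04  0.6  -0.21] rv [-0.105 -0.005 -0.   ]
11.5 P [0.4667 0.2847 0.0858] d cm [-0.06  0.87 -0.34] rv [-0.157 -0.009 -0.   ]
9 P [0.4665 0.2868 0.0846] d cm [-0.08  1.08 -0.45] rv [-0.2   -0.013 -0.001]
7 P [0.4664 0.2885 0.0836] d cm [-0.09  1.25 -0.55] rv [-0.235 -0.015 -0.001]
6 P [0.4663 0.2893 0.0831] d cm [-0.09  1.33 -0.6 ] rv [-0.252 -0.017 -0.001]
```

drive_tool:
  motion:
    - [-0.02,0.33,-0.09,-0.052,0,0]
    - [-0.04,0.6,-0.21,-0.105,-0.005,0]
    - [-0.06,0.87,-0.34,-0.157,-0.009,0]
    - [-0.08,1.08,-0.45,-0.2,-0.013,0]
    - [-0.08,1.08,-0.45,-0.2,-0.013,0]

```text
t: 10.32
eef_pos: [0.4664, 0.2871, 0.0848]
eef_rot: [[0.997, 0.067, -0.036], [0.076, -0.872, 0.483], [0.001, -0.485, -0.875]]
force: [0.7, 0.3, 3.2]
grip_width: 0.129
```

```bash
python3 snap.py 10 scene wrist; python3 - <<'E'
from plan import *
state()
for t in (9,7,6.5,6,5.5,5): delta(*tgt(.0053,.0051,t,.0002),str(t))
d=cam("cal_wrist10.npz"); crop(d,250,450,120,270,4,"pics/w10.png")
E
```

```text
{'t': 10.425, 'joint_positions': [0.1386, 0.345, -0.4667, 0.7236, 0.5065, 1.6426], 'eef_pos': [0.4665, 0.2869, 0.0848], 'eef_rot': [[0.9971, 0.0665, -0.0363], [0.0757, -0.8714, 0.4847], [0.0006, -0.4861, -0.8739]], 'force': [-0.0927, 0.4328, 2.1825], 'grip_width': 0.1281}
heel [ 5.7 -0.3  5.2] ledge [102.   -0.2  29.7] tilt 9.08 f [-0.1  0.4  2.2] gw 0.128 t 10.425
9 P [0.4665 0.2866 0.0846] d cm [ 0.   -0.03 -0.03] rv [-0.001  0.001 -0.001]
7 P [0.4664 0.2883 0.0836] d cm [-0.01  0.14 -0.13] rv [-0.036 -0.002 -0.001]
6.5 P [0.4664 0.2887 0.0833] d cm [-0.01  0.18 -0.15] rv [-0.045 -0.003 -0.001]
6 P [0.4664 0.2891 0.0831] d cm [-0.02  0.22 -0.18] rv [-0.054 -0.003 -0.001]
5.5 P [0.4663 0.2895 0.0828] d cm [-0.02  0.26 -0.2 ] rv [-0.062 -0.004 -0.001]
5 P [0.4663 0.2899 0.0825] d cm [-0.02  0.31 -0.23] rv [-0.071 -0.005 -0.001]
```

View pics/w10.png

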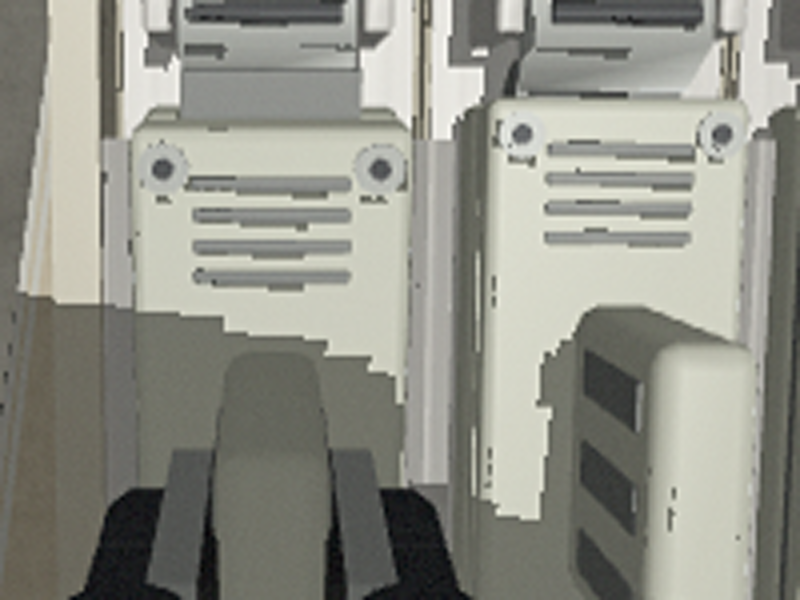

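drive_tool:
  motion:
    - [-0.01,0.14,-0.13,-0.036,-0.002,0]
    - [-0.02,0.22,-0.18,-0.054,-0.003,0]
    - [-0.02,0.26,-0.2,-0.062,-0.004,0]
    - [-0.02,0.26,-0.2,-0.062,-0.004,0]

```text
t: 10.92
eef_pos: [0.4665, 0.2894, 0.083]
eef_rot: [[0.997, 0.068, -0.033], [0.075, -0.9, 0.43], [-0.0, -0.431, -0.902]]
force: [-1.1, 0.5, 7.5]
grip_width: 0.131
```

```bash
python3 - <<'E'
from plan import *
state()
for t in (5,3,1,0): delta(*tgt(.0053,.0051,t,.0002),str(t))
E
```

```text
heel [ 5.3 -0.4  5.3] ledge [102.9  -0.3  23.8] tilt 5.55 f [-1.1  0.5  7.5] gw 0.131 t 10.925
5 P [0.4663 0.2899 0.0825] d cm [-0.02  0.05 -0.05] rv [-0.01  -0.001 -0.   ]
3 P [0.4662 0.2915 0.0814] d cm [-0.03  0.21 -0.16] rv [-0.044 -0.003 -0.   ]
1 P [0.4661 0.2931 0.0802] d cm [-0.04  0.37 -0.28] rv [-0.079 -0.006 -0.   ]
0 P [0.466  0.2939 0.0796] d cm [-0.05  0.45 -0.34] rv [-0.097 -0.007 -0.   ]
```

drive_tool:
  motion:
    - [0,0,0,0,0,0]
    - [0,0,0,0,0,0]
    - [0,0,0,0,0,0]
  hand: 0.65

```text
t: 11.3
eef_pos: [0.4665, 0.2892, 0.0829]
eef_rot: [[0.997, 0.068, -0.033], [0.075, -0.9, 0.43], [-0.0, -0.431, -0.902]]
force: [0.2, 0.2, 1.2]
grip_width: 0.351
```

```bash
python3 snap.py 11 scene wrist
```

```text
{'t': 11.4, 'joint_positions': [0.175, 0.3425, -0.45, 0.7309, 0.4434, 1.6811], 'eef_pos': [0.4665, 0.2893, 0.0829], 'eef_rot': [[0.9972, 0.0679, -0.0326], [0.0753, -0.8997, 0.4299], [-0.0002, -0.4311, -0.9023]], 'force': [0.1046, -0.5894, -0.7367], 'grip_width': 0.3497}
```

View pics/wrist11.png

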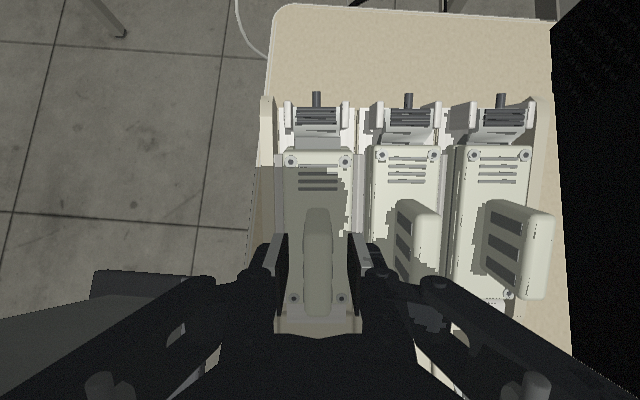

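drive_tool:
  motion:
    - [0.05,-0.6,1.3,0,0,0]
    - [0.1,-1.3,2.7,0,0,0]
    - [0.2,-2.4,5,0,0,0]
    - [0.2,-2.6,5.5,0,0,0]

```text
t: 11.9
eef_pos: [0.4692, 0.263, 0.1388]
eef_rot: [[0.997, 0.068, -0.031], [0.075, -0.9, 0.43], [0.002, -0.431, -0.902]]
force: [0.1, -0.1, 0.2]
grip_width: 0.351
```

drive_tool:
  motion:
    - [0,0,0,0,0,0]
    - [0,0,0,0,0,0]
  hand: 1

```text
t: 12.15
eef_pos: [0.4689, 0.2632, 0.1382]
eef_rot: [[0.997, 0.068, -0.032], [0.075, -0.9, 0.43], [0.001, -0.431, -0.902]]
force: [0.1, -0.9, 0.3]
grip_width: 0.004
```

```bash
cat >> plan.py <<'E'
def ptgt(x,z,tilt,lat=0):
    p=np.radians(20+tilt); cx=u*np.cos(p)+Z*np.sin(p); cz=-u*np.sin(p)+Z*np.cos(p)
    return O+DX*x+DZ*z+lat*L, np.c_[L,-cx,-cz]
def tcp():
    o=get_obs(); B=np.c_[DX,-L,DZ]; E=np.array(o["eef_rot"]);cx=-E[:,1]; print("tcp deck",np.round(B.T@(np.array(o["eef_pos"])-O)*1000,1),"tilt",np.round(np.degrees(np.arctan2(cx@DZ,cx@DX)),1),"f deck",np.round(B.T@np.array(o["force"]),1),"gw",round(float(o["grip_width"]),3),"t",o["t"])
E
python3 snap.py 12 scene wrist; python3 - <<'E'
from plan import *
tcp()
delta(*ptgt(.0865,.075,-2),"hover"); delta(*ptgt(.0865,.040,-2),"pre")
d=cam("cal_wrist12.npz"); crop(d,240,440,60,260,4,"pics/w12.png")
for n,x,y,z in [("ledgetip",.102,0,.009),("shellend",.096,0,.021),("ribendtop",.068,0,.059)]:
  for t in (6,0):
    c,s=np.cos(np.radians(t)),np.sin(np.radians(t)); X=O+DX*(.005+x*c-z*s)+DZ*(.005+x*s+z*c)
    print(n,t,np.round((proj(d,X)[0]-[240,60])*4))
E
```

```text
{'t': 12.25, 'joint_positions': [0.1221, 0.2839, -0.3641, 0.8996, 0.4453, 1.6229], 'eef_pos': [0.4689, 0.2632, 0.1382], 'eef_rot': [[0.9972, 0.068, -0.0317], [0.075, -0.8997, 0.43], [0.0007, -0.4312, -0.9023]], 'force': [0.047, 0.1937, 0.4256], 'grip_width': -0.0003}
tcp deck [44.4 -0.7 99.8] tilt 5.5 f deck [ 0.3 -0.1  0.3] gw -0.0 t 12.25
hover P [0.4645 0.311  0.1293] d cm [-0.43  4.78 -0.89] rv [-0.131 -0.009 -0.   ]
pre P [0.4636 0.323  0.0964] d cm [-0.52  5.98 -4.18] rv [-0.131 -0.009 -0.   ]
ledgetip 6 [305. 284.]
ledgetip 0 [306. 278.]
shellend 6 [305. 325.]
shellend 0 [305. 309.]
ribendtop 6 [305. 541.]
ribendtop 0 [305. 492.]
```

View pics/w12.png

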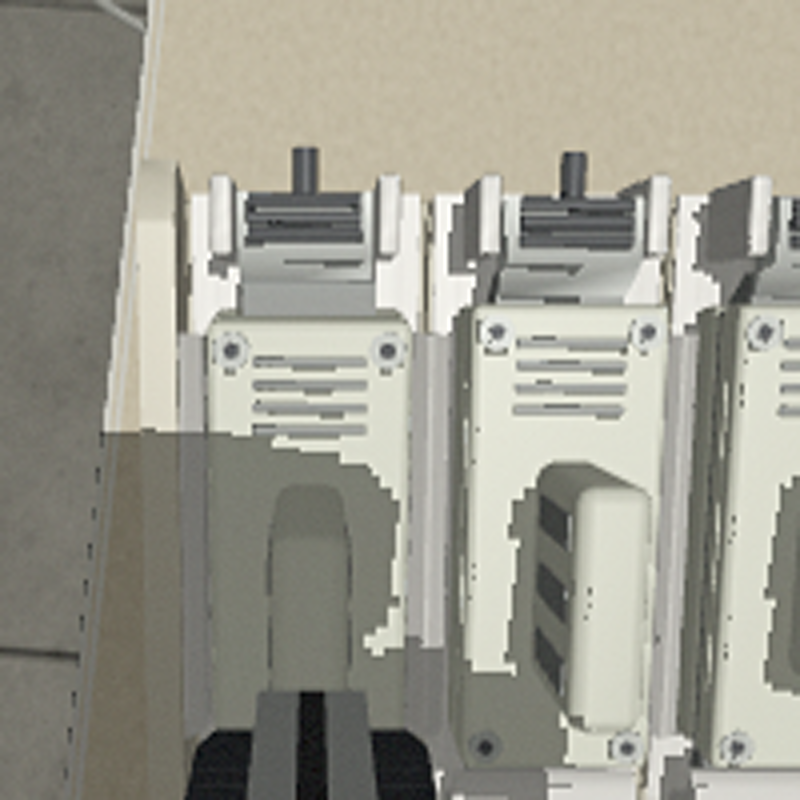

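drive_tool:
  motion:
    - [-0.2,2.4,0,-0.065,0,0]
    - [-0.43,4.8,-0.9,-0.131,-0.009,0]
    - [-0.48,5.4,-2.6,-0.131,-0.009,0]
    - [-0.5,5.8,-3.7,-0.131,-0.009,0]
    - [-0.5,5.8,-3.7,-0.131,-0.009,0]

```text
t: 12.88
eef_pos: [0.4633, 0.321, 0.1003]
eef_rot: [[0.997, 0.071, -0.025], [0.075, -0.948, 0.308], [-0.002, -0.309, -0.951]]
force: [-0.1, -1.1, 0.2]
grip_width: -0.001
```

```bash
python3 snap.py 13 scene wrist; python3 - <<'E'
from plan import *
tcp()
for z in (.038,.034,.030,.027,.025): delta(*ptgt(.0865,z,-2),str(z))
E
```

```text
{'t': 12.975, 'joint_positions': [0.3041, 0.3357, -0.3562, 0.8053, 0.3061, 1.8118], 'eef_pos': [0.464, 0.3209, 0.1014], 'eef_rot': [[0.9972, 0.0707, -0.0233], [0.0745, -0.9483, 0.3085], [-0.0003, -0.3094, -0.9509]], 'force': [0.4808, -0.1846, -0.8572], 'grip_width': 0.0019}
tcp deck [86.2 -0.2 45.4] tilt -2.0 f deck [-0.5 -0.5 -0.7] gw 0.002 t 12.975
0.038 P [0.4636 0.3237 0.0945] d cm [-0.05  0.28 -0.69] rv [-0.    -0.     0.001]
0.034 P [0.4635 0.325  0.0908] d cm [-0.06  0.41 -1.06] rv [-0.    -0.     0.001]
0.03 P [0.4634 0.3264 0.087 ] d cm [-0.07  0.55 -1.44] rv [-0.    -0.     0.001]
0.027 P [0.4633 0.3274 0.0842] d cm [-0.07  0.65 -1.72] rv [-0.    -0.     0.001]
0.025 P [0.4632 0.3281 0.0823] d cm [-0.08  0.72 -1.91] rv [-0.    -0.     0.001]
```

View pics/wrist13.png

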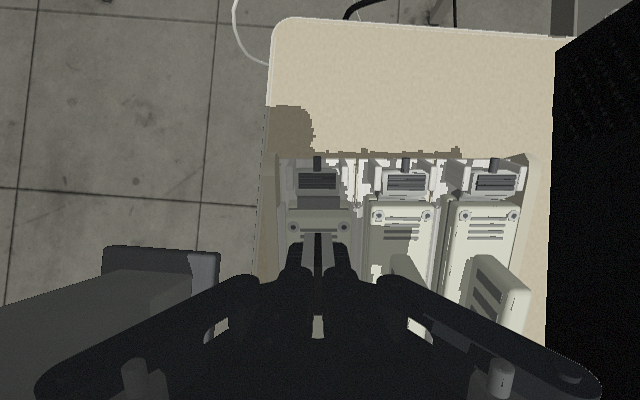

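drive_tool:
  motion:
    - [-0.05,0.28,-0.69,0,0,0]
    - [-0.06,0.41,-1.06,0,0,0]
    - [-0.06,0.41,-1.06,0,0,0]

```text
t: 13.35
eef_pos: [0.4636, 0.3252, 0.0909]
eef_rot: [[0.997, 0.071, -0.023], [0.074, -0.948, 0.309], [0.0, -0.31, -0.951]]
force: [0.6, 0.4, 1.1]
grip_width: 0.002
```

```bash
python3 - <<'E'
from plan import *
tcp()
for z in (.034,.032,.030,.028,.026,.025): delta(*ptgt(.0865,z,-2),str(z))
E
```

```text
tcp deck [86.7 -0.2 34. ] tilt -1.9 f deck [ 0.7 -0.7  1. ] gw 0.002 t 13.35
0.034 P [0.4635 0.325  0.0908] d cm [-0.02 -0.01 -0.01] rv [-0.001  0.     0.001]
0.032 P [0.4634 0.3257 0.0889] d cm [-0.02  0.05 -0.2 ] rv [-0.001  0.     0.001]
0.03 P [0.4634 0.3264 0.087 ] d cm [-0.03  0.12 -0.38] rv [-0.001  0.     0.001]
0.028 P [0.4633 0.3271 0.0851] d cm [-0.03  0.19 -0.57] rv [-0.001  0.     0.001]
0.026 P [0.4633 0.3278 0.0833] d cm [-0.04  0.26 -0.76] rv [-0.001  0.     0.001]
0.025 P [0.4632 0.3281 0.0823] d cm [-0.04  0.29 -0.85] rv [-0.001  0.     0.001]
```

drive_tool:
  motion:
    - [-0.02,0.05,-0.2,0,0,0]
    - [-0.03,0.12,-0.38,0,0,0]
    - [-0.03,0.19,-0.57,0,0,0]
    - [-0.03,0.19,-0.57,0,0,0]

```text
t: 13.85
eef_pos: [0.4633, 0.3271, 0.0849]
eef_rot: [[0.997, 0.071, -0.023], [0.074, -0.948, 0.309], [-0.0, -0.31, -0.951]]
force: [-0.3, -0.1, 2.1]
grip_width: 0.001
```

```bash
python3 - <<'E'
from plan import *
tcp()
for z in (.028,.026,.025,.024,.023): delta(*ptgt(.0865,z,-2),str(z))
E
```

```text
tcp deck [86.4  0.  27.8] tilt -2.0 f deck [0.7 0.3 1.9] gw 0.001 t 13.85
0.028 P [0.4633 0.3271 0.0851] d cm [0.   0.   0.02] rv [-0.001 -0.     0.001]
0.026 P [0.4633 0.3278 0.0833] d cm [-0.    0.07 -0.17] rv [-0.001 -0.     0.001]
0.025 P [0.4632 0.3281 0.0823] d cm [-0.01  0.1  -0.26] rv [-0.001 -0.     0.001]
0.024 P [0.4632 0.3284 0.0814] d cm [-0.01  0.14 -0.36] rv [-0.001 -0.     0.001]
0.023 P [0.4632 0.3288 0.0804] d cm [-0.01  0.17 -0.45] rv [-0.001 -0.     0.001]
```

```bash
python3 snap.py 14 scene wrist; python3 - <<'E'
from plan import *
d=cam("cal_wrist14.npz"); crop(d,260,450,140,280,4,"pics/w14.png")
E
```

```text
{'t': 13.95, 'joint_positions': [0.3156, 0.3537, -0.3796, 0.7601, 0.3054, 1.8239], 'eef_pos': [0.4633, 0.3269, 0.085], 'eef_rot': [[0.9972, 0.0707, -0.0231], [0.0743, -0.9482, 0.3087], [-0.0001, -0.3096, -0.9509]], 'force': [0.1112, 0.7006, 0.8023], 'grip_width': -0.001}
```

View pics/w14.png

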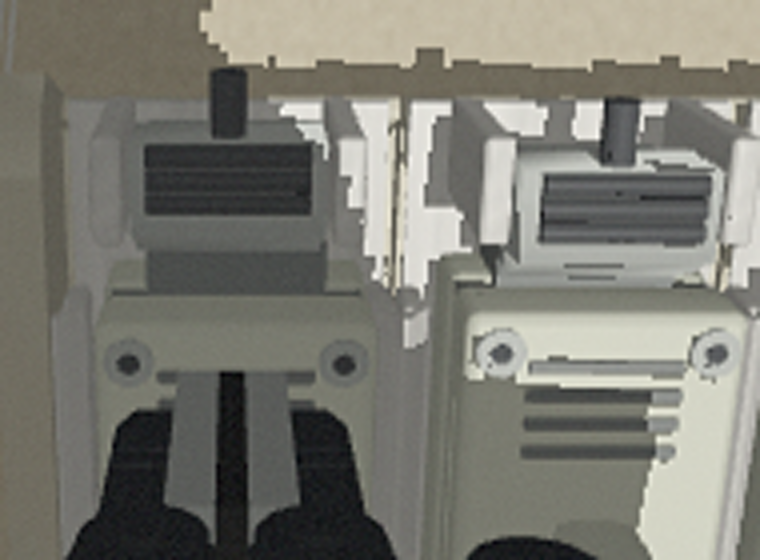

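drive_tool:
  motion:
    - [0,0.07,-0.17,0,0,0]
    - [0,0.1,-0.26,0,0,0]
    - [0,0.1,-0.26,0,0,0]

```text
t: 14.32
eef_pos: [0.4634, 0.3275, 0.0835]
eef_rot: [[0.997, 0.07, -0.022], [0.074, -0.948, 0.309], [0.001, -0.309, -0.951]]
force: [-6.7, -11.9, 25.3]
grip_width: 0.0
```

```bash
python3 snap.py 15 wrist; python3 - <<'E'
from plan import *
tcp()
d=cam("cal_wrist15.npz"); crop(d,260,450,140,280,4,"pics/w15.png")
E
```

```text
{'t': 14.375, 'joint_positions': [0.3169, 0.3551, -0.3822, 0.7546, 0.3047, 1.8258], 'eef_pos': [0.4634, 0.3275, 0.0835], 'eef_rot': [[0.9973, 0.0704, -0.022], [0.0738, -0.9484, 0.3085], [0.0009, -0.3093, -0.951]], 'force': [-6.7809, -12.1278, 25.4987], 'grip_width': 0.0024}
tcp deck [86.4 -0.1 26.3] tilt -2.0 f deck [-2.2  7.7 27.9] gw 0.002 t 14.375
```

View pics/w15.png

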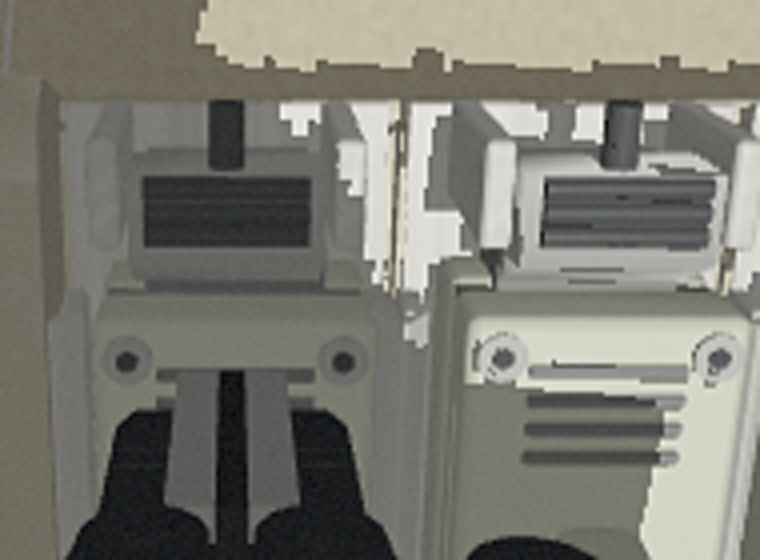

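drive_tool:
  motion:
    - [0,-0.2,1,0,0,0]
    - [0.05,-0.6,2.5,0,0,0]
    - [0.1,-1.2,5,0,0,0]
    - [0.1,-1.5,8,0.0,0,0]
    - [0.1,-1.5,8,0.0,0,0]

```text
t: 15.0
eef_pos: [0.4654, 0.3126, 0.1654]
eef_rot: [[0.997, 0.071, -0.019], [0.073, -0.948, 0.309], [0.004, -0.31, -0.951]]
force: [1.3, 0.0, 0.4]
grip_width: 0.0
```

```bash
python3 snap.py 16 wrist scene; python3 - <<'E'
from plan import *
tcp()
d=cam("cal_wrist16.npz"); crop(d,240,440,100,260,4,"pics/w16.png")
for n,x,y,z in [("ledgetip",.102,0,.009),("shellend",.096,0,.021),("ribendtop",.068,0,.059)]:
  for t in (6,0):
    c,s=np.cos(np.radians(t)),np.sin(np.radians(t)); X=O+DX*(.005+x*c-z*s)+DZ*(.005+x*s+z*c)
    print(n,t,np.round((proj(d,X)[0]-[240,100])*4), "nb",np.round((proj(d,X+.048*L)[0]-[240,100])*4))
d=cam("cal_scene16.npz"); crop(d,180,340,180,310,5,"pics/sc16.png")
E
```

```text
{'t': 15.1, 'joint_positions': [0.2886, 0.281, -0.2531, 0.9667, 0.3066, 1.7963], 'eef_pos': [0.4643, 0.3124, 0.1633], 'eef_rot': [[0.9973, 0.0703, -0.022], [0.0737, -0.9484, 0.3083], [0.0008, -0.3091, -0.951]], 'force': [-0.6286, -0.5959, -0.8328], 'grip_width': 0.0059}
tcp deck [9.940e+01 1.000e-01 1.064e+02] tilt -2.0 f deck [-0.8  0.7 -0.6] gw 0.006 t 15.1
ledgetip 6 [303. 361.] nb [550. 361.]
ledgetip 0 [303. 339.] nb [540. 338.]
shellend 6 [303. 415.] nb [559. 415.]
shellend 0 [303. 385.] nb [550. 385.]
ribendtop 6 [303. 664.] nb [589. 663.]
ribendtop 0 [303. 609.] nb [583. 609.]
```

View pics/w16.png

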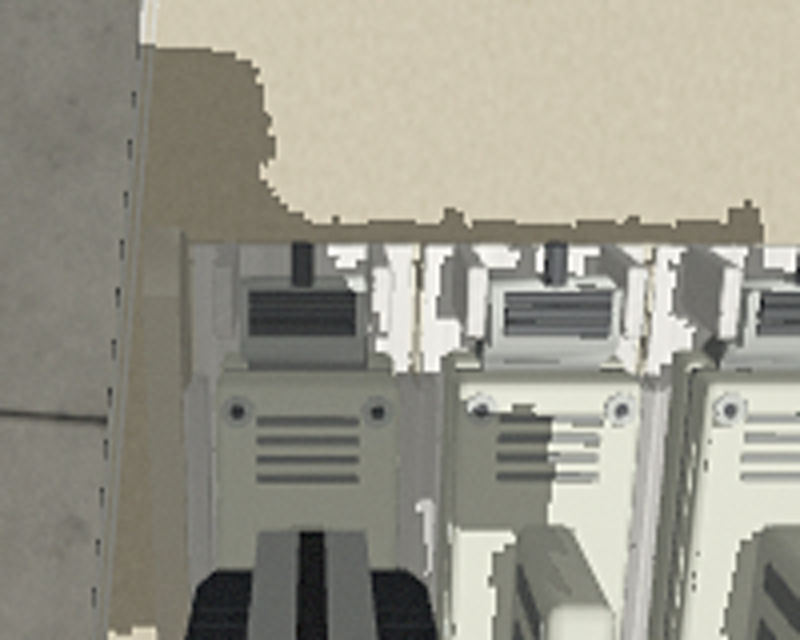

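View pics/sc16.png

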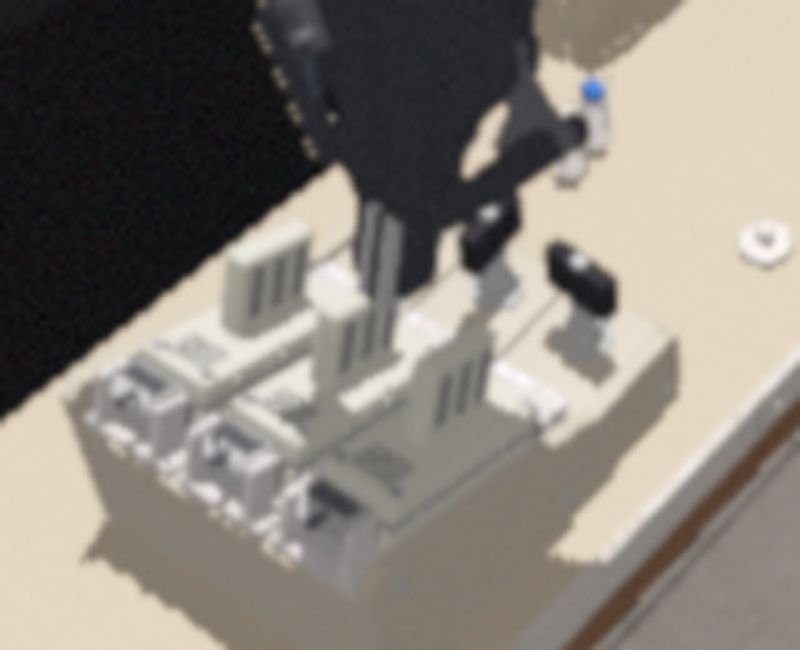

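```bash
cat >> plan.py <<'E'
def down(x,y,z,yawdeg):
    p=np.radians(yawdeg); c,s=np.cos(p),np.sin(p)
    return np.array([x,y,z]), np.array([[c,s,0],[s,-c,0],[0,0,-1.]])
E
python3 - <<'E'
from plan import *
delta(*down(.470,.210,.17,87))
delta(*down(.470,.210,.17,45))
E=np.array(get_obs()["eef_rot"])
R=down(0,0,0,87)[1]; rv=Ro.from_matrix(R@E.T).as_rotvec(); print(np.degrees(np.linalg.norm(rv)))
E
```

```text
P [0.47 0.21 0.17] d cm [  0.57 -10.24   0.67] rv [-0.241 -0.245  1.432]
 P [0.47 0.21 0.17] d cm [  0.57 -10.24   0.67] rv [-0.292 -0.133  0.706]
84.35881616725464
```

drive_tool:
  motion:
    - [0.1,-2,0.7,-0.029,-0.029,0.172]
    - [0.2,-4.5,0.7,-0.058,-0.059,0.344]
    - [0.3,-7,0.7,-0.087,-0.088,0.516]
    - [0.5,-9,0.7,-0.116,-0.118,0.687]
    - [0.57,-10.2,0.7,-0.145,-0.147,0.859]
  hand: 0.6

```text
t: 15.72
eef_pos: [0.4697, 0.2095, 0.1692]
eef_rot: [[0.584, 0.809, -0.067], [0.81, -0.575, 0.116], [0.055, -0.122, -0.991]]
force: [-0.4, 0.0, 0.1]
grip_width: 0.395
```

```bash
python3 - <<'E'
from plan import *
delta(*down(.470,.210,.17,87))
E
```

```text
P [0.47 0.21 0.17] d cm [0.03 0.05 0.08] rv [-0.094 -0.098  0.568]
```

drive_tool:
  motion:
    - [0,0,0,-0.03,-0.03,0.18]
    - [0,0,0,-0.06,-0.06,0.36]
    - [0,0,0,-0.094,-0.098,0.568]
    - [0,0,0,-0.094,-0.098,0.568]
    - [0,0,0,-0.094,-0.098,0.568]

```text
t: 16.35
eef_pos: [0.4694, 0.2095, 0.1687]
eef_rot: [[0.055, 0.998, -0.001], [0.998, -0.055, 0.0], [0.0, -0.001, -1.0]]
force: [-0.4, -0.7, 0.9]
grip_width: 0.397
```

```bash
python3 snap.py 17 wrist scene; python3 - <<'E'
from plan import *
d=cam("cal_wrist17.npz"); crop(d,230,430,110,310,4,"pics/w17.png")
d=cam("cal_scene17.npz"); crop(d,250,330,200,280,8,"pics/sc17.png")
E
```

```text
{'t': 16.45, 'joint_positions': [0.2605, 0.2732, -0.2071, 1.0914, 0.0004, 0.3156], 'eef_pos': [0.4697, 0.2094, 0.1689], 'eef_rot': [[0.0551, 0.9985, -0.001], [0.9985, -0.0551, 0.0002], [0.0001, -0.001, -1.0]], 'force': [-0.5219, -0.7616, 0.3215], 'grip_width': 0.4004}
```

View pics/wrist17.png

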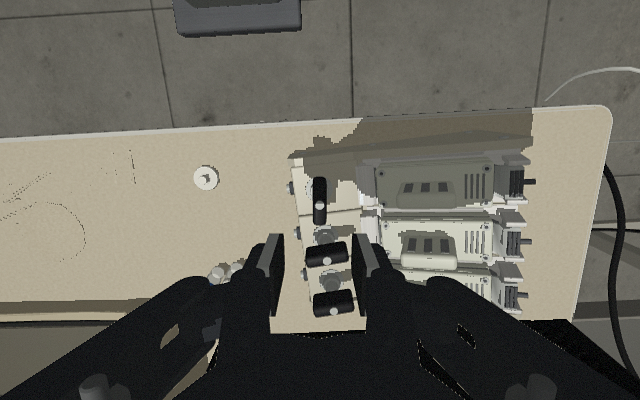

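View pics/sc17.png

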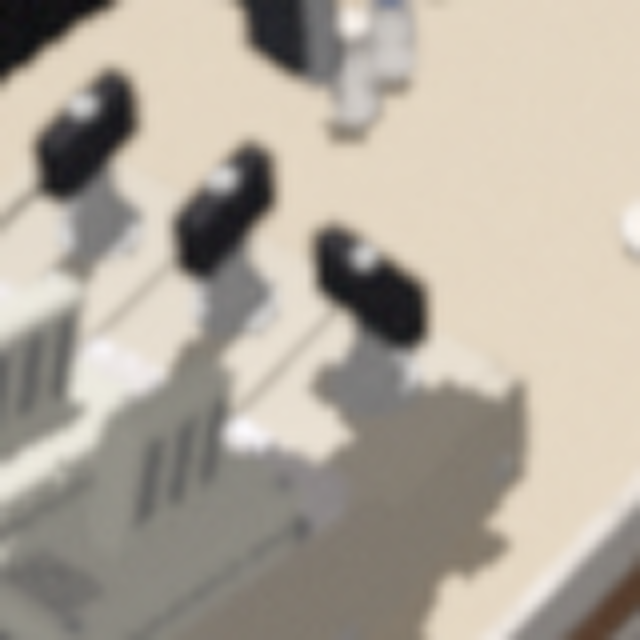

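```bash
python3 - <<'E'
from plan import *
d=cam("cal_wrist17.npz"); crop(d,280,360,160,270,7,"pics/w17b.png")
d2=cam("cal_scene17.npz"); p=(250+364/8,200+257/8)
for z in (.087,.088): print("scene",onz(d2,*p,z))
print(proj(d,[[.472,.2087,.087],[.472,.2087,.088]]), (proj(d,[[.472,.2087,.087]])-[280,160])*7)
E
```

```text
scene [0.47228495 0.21226935 0.087     ]
scene [0.47166558 0.21290789 0.088     ]
[[317.88372441 204.64843748]
 [317.88591048 205.03628253]] [[265.18607087 312.53906236]]
```

View pics/w17b.png

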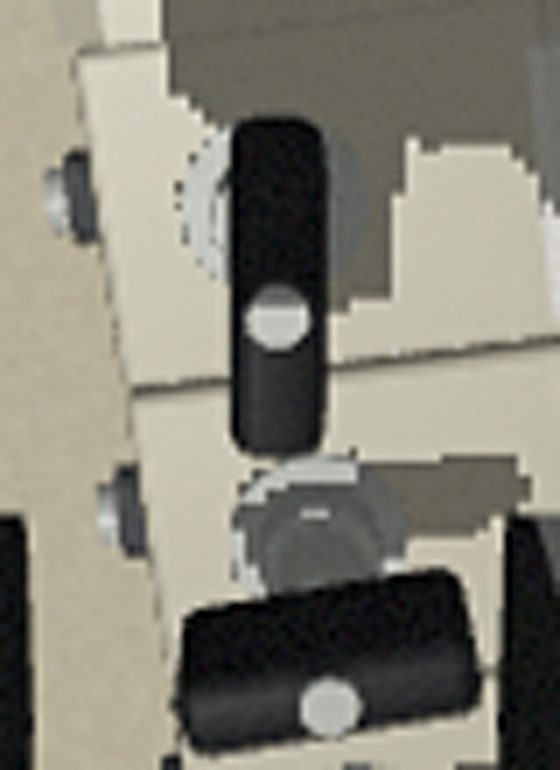

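```bash
python3 - <<'E'
from plan import *
d=cam("cal_wrist17.npz")
for z in (.087,.088): print(onz(d,280+277/7,160+317/7,z))
# bar sides direction: left edge & right edge top face
e=[onz(d,280+u/7,160+v/7,.087) for u,v in [(232,180),(234,440),(322,180),(322,440)]]
for a_ in e: print(np.round(a_,4))
E
```

```text
[0.47259231 0.20998439 0.087     ]
[0.47227486 0.2099943  0.088     ]
[0.4566 0.2059 0.087 ]
[0.4869 0.2043 0.087 ]
[0.4572 0.2157 0.087 ]
[0.4874 0.2143 0.087 ]
```

drive_tool:
  motion:
    - [0.23,0.06,-3,0,0,0.006]
    - [0.23,0.06,-6,0,0,0.006]
    - [0.23,0.06,-8.5,0,0,0.006]
    - [0.23,0.06,-10.9,0,0,0.006]
    - [0.23,0.06,-10.9,0,0,0.006]

```text
t: 17.08
eef_pos: [0.4712, 0.2095, 0.0587]
eef_rot: [[0.051, 0.999, -0.004], [0.999, -0.051, -0.0], [-0.001, -0.004, -1.0]]
force: [-0.1, 0.2, 1.1]
grip_width: 0.402
```

```bash
python3 snap.py 18 wrist; python3 - <<'E'
from plan import *
delta(*down(.472,.210,.060,87.2))
E
```

```text
{'t': 17.125, 'joint_positions': [0.2599, 0.3659, -0.3944, 0.8128, 0.0007, 0.3106], 'eef_pos': [0.4719, 0.2097, 0.0598], 'eef_rot': [[0.0507, 0.9987, -0.0024], [0.9987, -0.0507, 0.0], [-0.0001, -0.0024, -1.0]], 'force': [-0.2488, 0.0996, 1.2049], 'grip_width': 0.3987}
 P [0.472 0.21  0.06 ] d cm [0.01 0.03 0.02] rv [-0.    -0.002  0.002]
```

View pics/wrist18.png

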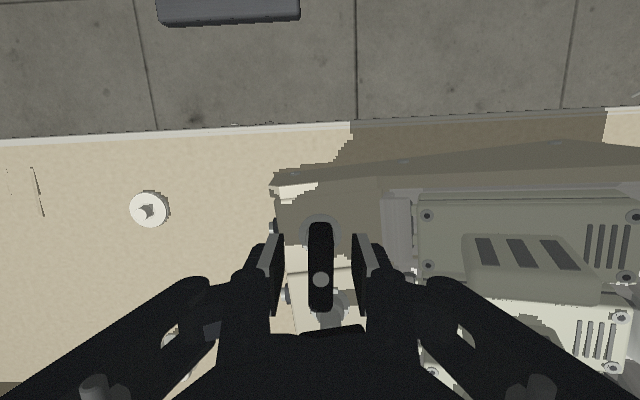

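drive_tool:
  motion:
    - [0,0,0,0,0,0]
    - [0,0,0,0,0,0]
    - [0,0,0,0,0,0]
  hand: 1
  grip_force: 40

```text
t: 17.5
eef_pos: [0.4725, 0.2105, 0.0609]
eef_rot: [[0.051, 0.999, -0.001], [0.999, -0.051, 0.002], [0.002, -0.001, -1.0]]
force: [-0.6, 4.9, 3.1]
grip_width: 0.123
```

drive_tool:
  motion:
    - [0,0,0,0,0,-0.15]
    - [0,0,0,0,0,-0.3]
    - [0,0,0,0,0,-0.3]

```text
t: 17.88
eef_pos: [0.4724, 0.2103, 0.061]
eef_rot: [[0.343, 0.939, -0.0], [0.939, -0.343, 0.002], [0.001, -0.001, -1.0]]
force: [0.6, -1.3, -9.1]
grip_width: 0.119
```

```bash
python3 snap.py 19 wrist;python3 - <<'E'
from bench import get_obs
print(get_obs()["torque"])
E
```

```text
{'t': 17.925, 'joint_positions': [0.2601, 0.3642, -0.3934, 0.8131, 0.0017, 0.608], 'eef_pos': [0.4724, 0.2103, 0.061], 'eef_rot': [[0.3409, 0.9401, -0.0003], [0.9401, -0.3409, 0.0017], [0.0015, -0.0008, -1.0]], 'force': [-0.0565, -1.6963, -9.1442], 'grip_width': 0.1175}
[-0.50023602 -0.08057025 -0.01844685]
```

View pics/wrist19.png

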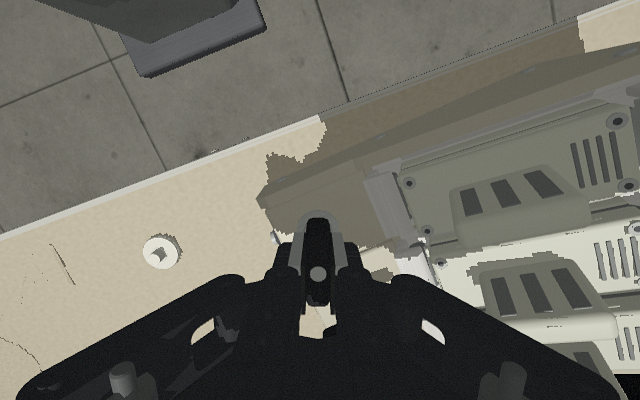

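drive_tool:
  motion:
    - [0,0,-0.05,0,0,-0.17]
    - [0,0,-0.05,0,0,-0.34]
    - [0,0,-0.05,0,0,-0.51]
    - [0,0,-0.05,0,0,-0.68]
    - [0,0,-0.05,0,0,-0.68]

```text
t: 18.55
eef_pos: [0.4719, 0.2098, 0.0609]
eef_rot: [[0.856, 0.517, 0.0], [0.517, -0.856, 0.0], [0.001, -0.0, -1.0]]
force: [-3.3, -5.0, 1.0]
grip_width: 0.119
```

```bash
python3 snap.py 20 wrist;python3 - <<'E'
from plan import *
delta(*down(.472,.210,.0605,4.3))
E
```

```text
{'t': 18.6, 'joint_positions': [0.2602, 0.3632, -0.3952, 0.812, 0.0003, 1.2853], 'eef_pos': [0.472, 0.2098, 0.0609], 'eef_rot': [[0.8548, 0.519, 0.0004], [0.519, -0.8548, 0.0004], [0.0006, -0.0002, -1.0]], 'force': [-3.0404, -5.7027, 1.1833], 'grip_width': 0.1192}
 P [0.472  0.21   0.0605] d cm [ 0.    0.02 -0.04] rv [-0.     0.    -0.471]
```

View pics/wrist20.png

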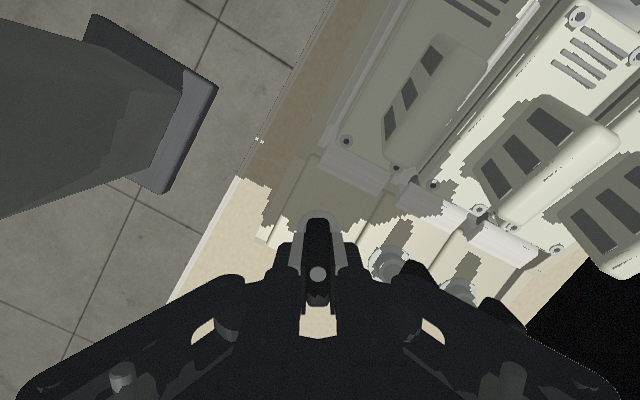

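drive_tool:
  motion:
    - [0,0,0,0,0,-0.16]
    - [0,0,0,0,0,-0.3]
    - [0,0,0,0,0,-0.4]
    - [0,0,0,0,0,-0.49]
    - [0,0,0,0,0,-0.49]

```text
t: 19.23
eef_pos: [0.4713, 0.2096, 0.0609]
eef_rot: [[0.998, 0.059, -0.0], [0.059, -0.998, -0.0], [-0.0, 0.0, -1.0]]
force: [-3.6, -2.5, -4.8]
grip_width: 0.118
```

```bash
python3 snap.py 21 wrist;python3 - <<'E'
from plan import *
delta(*down(.472,.210,.0605,4.3)); print(get_obs()["torque"])
d=cam("cal_wrist21.npz"); crop(d,240,440,180,330,4,"pics/w21.png")
E
```

```text
{'t': 19.275, 'joint_positions': [0.2603, 0.3629, -0.3957, 0.8127, 0.0, 1.7713], 'eef_pos': [0.4714, 0.2096, 0.0609], 'eef_rot': [[0.9982, 0.0598, -0.0004], [0.0598, -0.9982, -0.0001], [-0.0004, 0.0001, -1.0]], 'force': [-3.7974, -2.11, -4.2684], 'grip_width': 0.1184}
 P [0.472  0.21   0.0605] d cm [ 0.06  0.04 -0.04] rv [ 0.    -0.     0.015]
[-0.51446561  0.92466669  0.33868074]
```

View pics/w21.png

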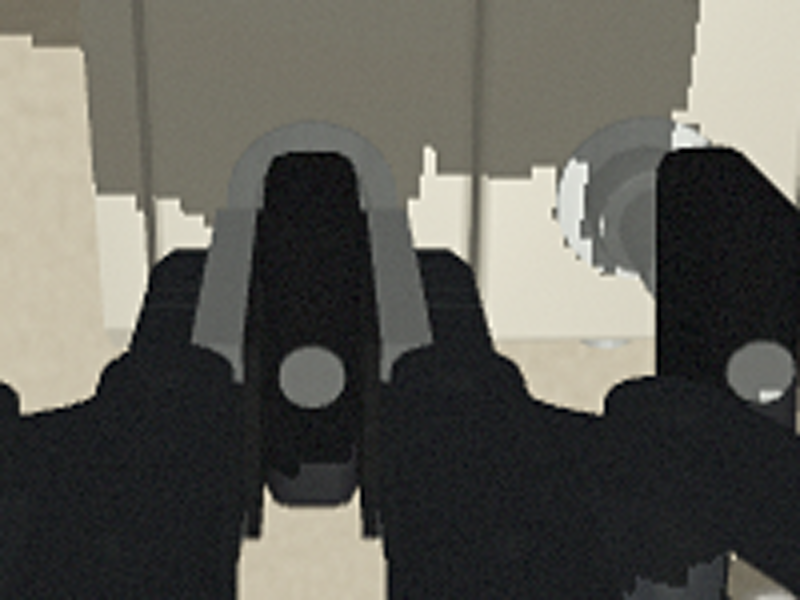

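drive_tool:
  motion:
    - [0,0,0,0,0,0.01]
    - [0,0,0,0,0,0.01]
    - [0,0,0,0,0,0.01]
  hand: 0.72

```text
t: 19.65
eef_pos: [0.4718, 0.2098, 0.0612]
eef_rot: [[0.998, 0.07, 0.0], [0.07, -0.998, 0.0], [0.0, -0.0, -1.0]]
force: [-0.4, -0.5, -0.3]
grip_width: 0.276
```

drive_tool:
  motion:
    - [0,0,1.5,0,0,0]
    - [0,0,4,0,0,0]
    - [0,0,8,0,0,0]
    - [0,0,12,0,0,0]
    - [0,0,15,0,0,0]

```text
t: 20.27
eef_pos: [0.4721, 0.2099, 0.2131]
eef_rot: [[0.997, 0.071, 0.002], [0.071, -0.997, 0.001], [0.002, -0.001, -1.0]]
force: [0.5, 0.1, 0.0]
grip_width: 0.278
```

drive_tool:
  motion:
    - [0,2,2,0,0,0]
    - [0,2,2,0,0,0]

```text
t: 20.52
eef_pos: [0.4729, 0.2308, 0.2345]
eef_rot: [[0.997, 0.072, 0.005], [0.072, -0.997, 0.002], [0.005, -0.001, -1.0]]
force: [0.1, -0.2, -1.3]
grip_width: 0.281
```

```bash
python3 snap.py 22 wrist scene;python3 - <<'E'
from plan import *
d=cam("cal_wrist22.npz"); crop(d,250,450,20,220,4,"pics/w22.png")
d=cam("cal_scene22.npz"); crop(d,180,340,190,320,5,"pics/sc22.png")
E
```

```text
{'t': 20.625, 'joint_positions': [0.2977, 0.2612, -0.0473, 1.2603, 0.0, 1.797], 'eef_pos': [0.472, 0.2298, 0.2326], 'eef_rot': [[0.9974, 0.0714, 0.0019], [0.0714, -0.9974, 0.0006], [0.0019, -0.0005, -1.0]], 'force': [0.2982, -0.4848, -0.6605], 'grip_width': 0.2798}
```

View pics/w22.png

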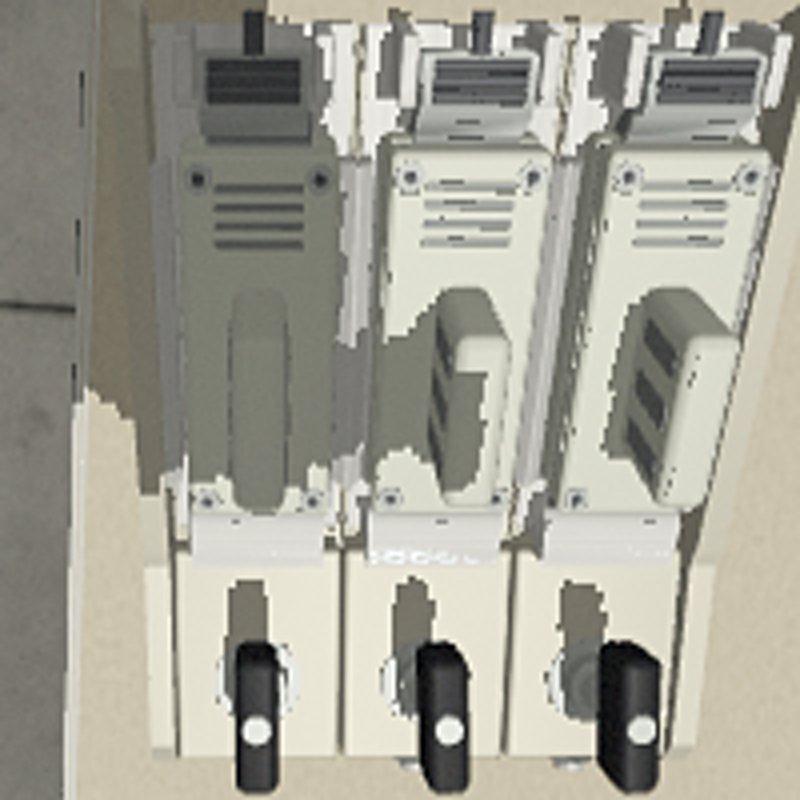

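View pics/sc22.png

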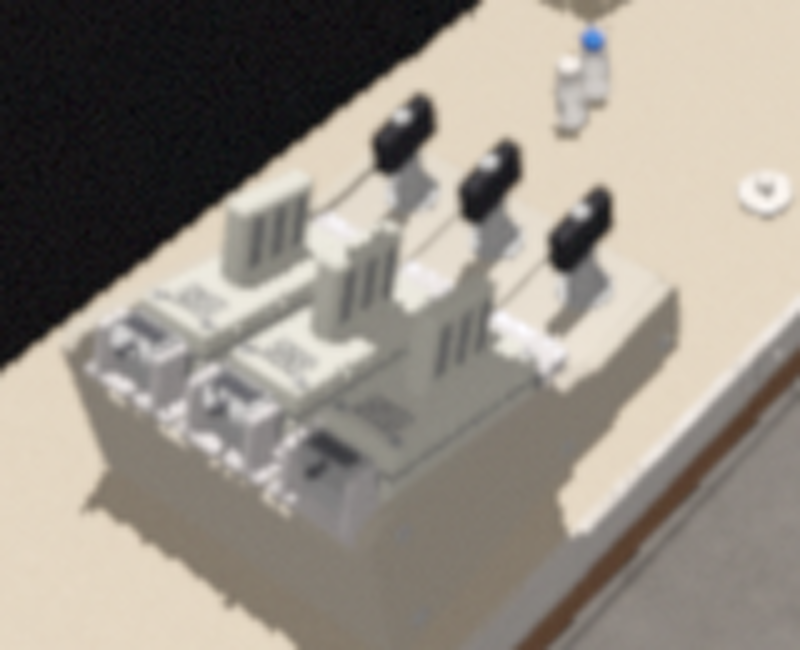

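All three bays match: the screws, latch tails and lips line up, and all three cocks point along their bays. The arm is clear, so I'm handing the job in.

```bash
python3 -c "
from bench import close_job
print(close_job())"
```

```text
the job is handed in; nothing more can be done
None
```

The spare cassette is latched flat in the empty bay and its shut-off cock is fully open. I handed the job in at about 20.6 s of the 61 s allowed. No verdict was reported, so this rests on my own measurements and pictures.

**What I did**
- **Hooking the heel:** I gripped the rib, tilted the cassette about 20° past the deck and slid the heel bar under the lip. It touched the heel wall at an estimated 5 mm along and 5 mm above the deck, as expected for home.
- **Latching:** I swung it down onto the latch nose, let go, and pressed the thumb pad with closed fingers until the latch snapped.
- **Cock:** I then gripped the bar and turned it clockwise until it met the stop, where the wrist felt about 0.34 N m.

**Last checks**
- **Cassette and latch:** In the final wrist and scene pictures the screws and latch tail line up with the two loaded bays. The ledge is hidden under the latch nose.
- **Cocks:** All three bars lie in line with their bays, and the two neighbours look unmoved.
- **Arm:** It stands clear of the station with no meaningful contact force.

**Deviations and unchecked points**
- The deck turned out about 0.8 mm lower than my image estimate. I corrected for that when I felt contact.
- Just after the latch snapped, the pad press peaked at about 28 N, above the 6–16 N needed. That was the cassette bottoming on the deck.
- I never came near the beaker, but I did not check it separately at the end.

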